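# Sort the last tumblers into the wash basket's wide and narrow rows and shut its bar

## Robot

A 6-joint arm with a two-finger parallel gripper is mounted at the origin on a cart in front of the work surface, level with it; the furniture and walls round the work are solid. World frame = base frame: x ahead of the robot, y to its left, z up, the work surface at z = 0. Lengths are in mm, angles in rad, forces in N, time in s.
With the tool pointing down it reaches from about 350 to 875 mm from the base axis. Payload 15.5 kg.
Tool frame: the origin (TCP) lies between the finger pads; the fingertips stand 25 mm ahead of it and the grasp point (between the pads) lies 6 mm ahead of it; z points along the fingers, y is the direction in which the jaws open and shut (so a half turn about z gives the same grasp; the last joint's range is limited). The gripper opens to 85 mm and grips with 20 to 120 N. Pads are 22 mm wide; open, the fingers measure 114 mm over their backs; the gripper's body (76 mm by 85 mm) begins 54 mm behind the grasp point. The pads swing forward as they close: fully open they stand 13 mm farther back than shut.
Start: joints at [1.185, 0.494, 1.345, -0, 1.302, -0.096], TCP at [178.596, 598.941, 256.277] pointing down, gripper open.
Joint ranges: [-2.91, 2.91], [-0.82, 2.16], [0.22, 2.67], [-1.22, 4.37], [0.12, 2.79], [-3.08, 3.08]. Speed limits (rad/s): [1.89, 1.89, 2.57, 3.01, 3.01, 3.01].

## Interface

Orientations are given as a rotation vector (axis times angle).
In Python, from bench import ctrl, optics, hand_in gives the robot as it stands. The module is installed in compiled form; this text tells all that it offers.
- The arm moves only by the shell command python3 -m handwheel 'ROWS' [FORCE]. ROWS is JSON, a list of rows, each a list of 3 entries, a list of its own where there are three numbers: the shift along the tool's x, y, z in m, then the turn about the tool's z in rad, then the closure, from -1 (fully open) to 1 (shut). A call has 1 to 8 rows; each row shifts and turns the pose as measured when the row begins, along the tool's axes as they then stand; what a row does not reach is not made up. A row lasts 1/12 s, in which the tool goes at most 41.7 mm and 7.16 degrees, less where a joint would pass 70% of its speed; a pose out of reach is approached as far as the arm can. A call is refused whole if a number of a shift passes 0.0417 or a number of a turn 0.125, either way. A call with a gripper value outside its range is refused whole. The fingers move at their own pace and stop on an object; FORCE is the grip in N (left out, the last holds). Time passes only in rows, so rows that do not move let the fingers close. It gives the time, the measured TCP pose, the force and the opening at its end, in the units of the state.
- ctrl.observe(): the state, without advancing time (a new reading comes with each control period).
- optics.camera(name): name is "scene" or "top" or "wrist"; returns a dict with "pixels" (480x640x3 uint8, red, green, blue), "range_z" (480x640 float32, mm along the optical axis (not along the pixel's ray), 0 where there is no reading), "K" (3x3 intrinsics, pixels), "rvec" (rotation vector, rad) and "tvec" (3), from world to camera coordinates, as OpenCV has them; the wrist camera has in their place "tool_from_camera" (4x4, takes a point from camera to tool coordinates, whose origin is the TCP and whose axes are the flange's). Camera axes: x right, y down, z forward; pixel columns grow to the right and rows downward; lengths in mm; the calibration is good to about 2 mm. The wrist camera is an equidistant fisheye: a pixel r from the principal point sees the ray r / f radians off the axis. A picture is of the moment at which its call begins: read the wrist's pose just before it.
- hand_in(): hands the job in, once; it reports no verdict.
The state is a dict: "clock": time; "joints": joint angles; "dq": joint speeds; "effort": joint torques, N m; "eef_pos": TCP position; "ee_rot": TCP orientation; "ft_force": force on the tool from outside, world axes, zero at the start; "ft_torque": the same for the moment, N m; "gripper_width": finger opening in mm.
Only numpy, scipy, OpenCV 4.12 (cv2) and the standard library are available. Lean on these libraries where they do the work, as an engineer would, in place of code of your own. Each camera call takes 0.05 s, during which the arm holds its last target.

## Task

The wire wash basket has one row for our wide tumblers and one, with its rails set closer, for the narrow ones. Sort the three tumblers left along the front edge of the worktop into their matching rows beside the ones already there, setting each down gently (not dropped), rim down between the rails and flat on the basket's floor, and leave the swing bar fully closed across the open ends of the rows so that nothing slides out when the basket is carried. The glasses are fragile: knock none over, and do not disturb the cups and the milk jug round about.

Things in the scene. Friction and masses are not known exactly. Their poses are not given: they have to be found in the camera images.
- basket: fixed two-row steel wire wash basket, 200 mm (x) by 250 mm (y), frame 65 mm high. Origin on the worktop below its middle. The rows run along its y, from the closed end at y = -122 mm to the open end at y = +128 mm, which the swing bar shuts. Its wire floor is 18 mm above the worktop; the rails beside each row are in pairs, their tops 45 mm above the floor; three glasses fit in each row
- wide_row (a point): on the basket floor (18 mm above the worktop), on the centre line of the wide row (basket x = -50 mm, y = 0), the row nearer the robot; axes as the basket's. 77 mm clear between the lower rails, 80 mm between the upper ones. Two glasses stand in it toward the closed end; a third fits at about y = +72 mm along the row from here
- narrow_row (a point): on the basket floor (18 mm above the worktop), on the centre line of the narrow row (basket x = +50 mm, y = 0), the row farther from the robot; axes as the basket's. 67 mm clear between the lower rails, 70 mm between the upper ones. One glass stands in it at the closed end; two more fit at about y = -8 mm and +68 mm along the row from here
- bar (a joint): swing bar, 8 mm round steel, turns level, 51 mm above the worktop, about an upright hinge at the basket's far corner of the open end; rad: 0 = closed against its stop, straight across the ends of both rows (along the basket's -x from the hinge); grows as its free end swings out to the basket's +y, to 1.35. It stays where it is left; about 1 N at the knob moves it
- bar_knob (a point): grip height of the upright round black knob at the free end of the bar, 224 mm from the hinge axis; the knob is 12 to 14 mm thick and stands from 61 to 103 mm above the worktop; this point is 87 mm above the worktop
- bar_hinge (a point): on the hinge axis of the swing bar, at the bar's height, 51 mm above the worktop; basket x = +100 mm, y = +132 mm
- glass_a: clear drinking glass standing upside down on its rim, WIDE size: 71 mm across at the rim, tapering to 65 mm at 60 mm height and 57 mm near the closed top; 121 mm tall, 0.24 kg. Origin: centre of the rim, at its underside; z up. One of the three standing loose along the front edge of the worktop, before the serving tray; which stands where varies
- glass_b: clear drinking glass standing upside down on its rim, NARROW size: 62 mm across at the rim, tapering to 56 mm at 60 mm height and 49 mm near the closed top; 119 mm tall, 0.19 kg. Origin: centre of the rim, at its underside; z up. One of the three standing loose along the front edge of the worktop, before the serving tray; which stands where varies
- glass_c: clear drinking glass standing upside down on its rim, NARROW size: 62 mm across at the rim, tapering to 56 mm at 60 mm height and 49 mm near the closed top; 119 mm tall, 0.19 kg. Origin: centre of the rim, at its underside; z up. One of the three standing loose along the front edge of the worktop, before the serving tray; which stands where varies
- racked_1: clear drinking glass standing upside down on its rim, WIDE size: 71 mm across at the rim, tapering to 65 mm at 60 mm height and 57 mm near the closed top; 121 mm tall, 0.24 kg. Origin: centre of the rim, at its underside; z up. Already in the wide row, at its closed end.
- racked_2: clear drinking glass standing upside down on its rim, WIDE size: 71 mm across at the rim, tapering to 65 mm at 60 mm height and 57 mm near the closed top; 121 mm tall, 0.24 kg. Origin: centre of the rim, at its underside; z up. Already in the wide row, next to racked_1.
- racked_3: clear drinking glass standing upside down on its rim, NARROW size: 62 mm across at the rim, tapering to 56 mm at 60 mm height and 49 mm near the closed top; 119 mm tall, 0.19 kg. Origin: centre of the rim, at its underside; z up. Already in the narrow row, at its closed end.
- cup_near: bystander: white porcelain cup standing upside down on the worktop between the basket and the serving tray, 58 x 76 x 61 mm with its handle; leave alone
- cup_tray: bystander: white porcelain cup, upside down, at the front of the steel serving tray (tray rim 22 mm high, its front edge at the worktop's middle right), 58 x 76 x 61 mm; leave alone
- jug: bystander: small steel milk jug behind the basket, 58 x 85 x 68 mm; leave alone
Mind the look-alikes: they are no part of the job. What is shaped like the racked_1 but purple is not meant.

How it is judged:
By the outcome, as a careful person would: the job done as asked, in the order asked, and still so for the second after the job is handed in, with the robot touching nothing.
It also fails if it takes over 72 s, if anything falls off the work surface, if the arm or the gripper's body presses on something with over 40 N, if the wrist force passes 120 N, or if a joint passes its speed limit or range.

## Working session

There is one attempt and no reset: what is moved stays moved. The work goes in short steps, Python scripts to look and compute and a shell command to move; the robot and the scene stay as the last step left them, time stands still between calls to the robot, and variables do not carry over. Pictures are saved under pics/ and viewed, and the job is handed in when it is done.

```bash
mkdir -p pics; python3 - <<'E'
from bench import ctrl, optics
import cv2
s=ctrl.observe(); print(s)
for n in ("scene","top","wrist"):
    c=optics.camera(n); cv2.imwrite(f"pics/{n}0.png",c["pixels"][:,:,::-1]); print(n,c["K"],c.get("rvec"),c.get("tvec"),c.get("tool_from_camera"))
E
```

```text
{'clock': 0.0, 'joints': array([ 1.18543909e+00,  4.94211341e-01,  1.34615453e+00, -1.24342295e-05,
        1.30250239e+00, -9.55193068e-02]), 'dq': array([-0.00027895,  0.00048491, -0.00021767,  0.00039166,  0.00188289,
        0.00097017]), 'effort': array([-7.25571481e-04, -8.82136202e+01, -3.83885586e+01, -3.65894957e-04,
        9.80847428e-03,  2.29782034e-05]), 'eef_pos': array([178.50568981, 598.60861249, 255.67480163]), 'ee_rot': array([-4.53637047e-01, -3.10837235e+00,  1.95038255e-03]), 'ft_force': array([-0.33919082, -0.50263732, -0.00695834]), 'ft_torque': array([-0.05468048,  0.00855461, -0.01500297]), 'gripper_width': 85.50424699576558}
scene [[619.7036616    0.         318.20077143]
 [  0.         619.7036616  240.6926038 ]
 [  0.           0.           1.        ]] [ 1.97873476 -1.03951758  0.55700229] [-375.42062367  328.96585739 1118.04561656] None
top [[574.11114262   0.         319.33685242]
 [  0.         574.11114262 242.23682079]
 [  0.           0.           1.        ]] [ 2.18105249 -2.13964679  0.13324086] [ -73.85192943  592.65886856 1513.84916203] None
wrist [[371.64829954   0.         319.5318952 ]
 [  0.         371.64829954 235.1169833 ]
 [  0.           0.           1.        ]] None None [[ 6.07261184e-04 -9.47368661e-01 -3.20144112e-01  8.21325725e+01]
 [ 9.99999680e-01  7.41812297e-04 -2.98330436e-04  6.97724579e-01]
 [ 5.20115744e-04 -3.20143828e-01  9.47368808e-01 -1.18103499e+02]
 [ 0.00000000e+00  0.00000000e+00  0.00000000e+00  1.00000000e+00]]
```

View pics/scene0.png

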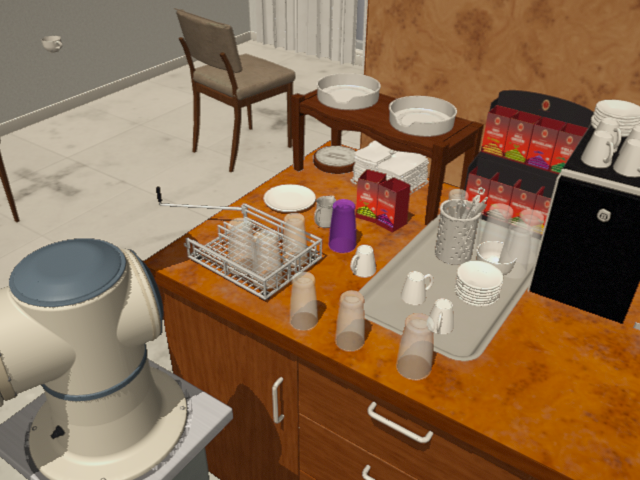

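View pics/top0.png

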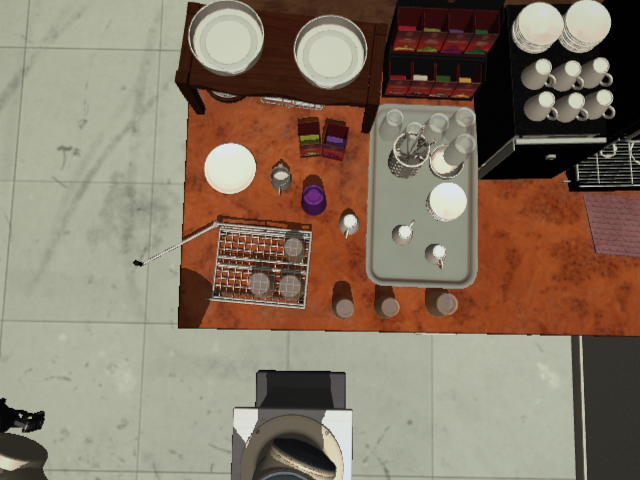

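View pics/wrist0.png

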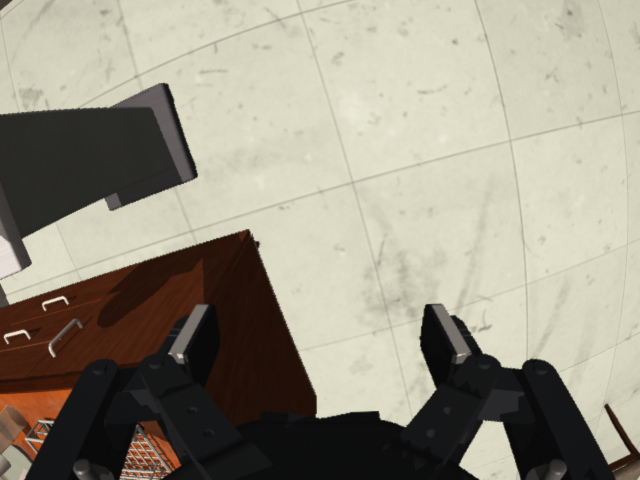

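The scene camera shows three loose glasses at about (303,300), (350,320) and (415,345), the basket at (255,250) and the bar open with its knob at (158,193). The top camera shows the glasses at (344,307), (388,302) and (443,302), with the knob at (138,263). The purple look-alike is at (314,198) in the top view. Next I'll measure.

```bash
cat > h.py <<'E'
import numpy as np, cv2
from bench import ctrl, optics
def grab(n):
    s=ctrl.observe(); c=optics.camera(n); c["s"]=s; return c
def cp(c):
    """camera centre and R (cam->world)"""
    if "rvec" in c and c.get("rvec") is not None:
        R=cv2.Rodrigues(np.array(c["rvec"],float))[0]; return -R.T@np.array(c["tvec"],float), R.T
    T=np.array(c["tool_from_camera"]); Rt=cv2.Rodrigues(c["s"]["ee_rot"])[0]
    return c["s"]["eef_pos"]+Rt@T[:3,3], Rt@T[:3,:3]
def ray(c,u,v):
    K=c["K"]; x=(u-K[0,2])/K[0,0]; y=(v-K[1,2])/K[1,1]
    if "tool_from_camera" in c and c["tool_from_camera"] is not None:
        r=np.hypot(x,y); d=np.array([x/r*np.sin(r),y/r*np.sin(r),np.cos(r)]) if r>1e-9 else np.array([0,0,1.])
    else: d=np.array([x,y,1.])
    return d
def onz(c,u,v,z):
    o,R=cp(c); d=R@ray(c,u,v); return o+d*(z-o[2])/d[2]
def proj(c,p):
    o,R=cp(c); q=R.T@(np.array(p,float)-o); K=c["K"]
    if "tool_from_camera" in c and c["tool_from_camera"] is not None:
        t=np.arctan2(np.hypot(q[0],q[1]),q[2]); h=np.hypot(q[0],q[1]); return K[0,2]+K[0,0]*t*q[0]/h, K[1,2]+K[1,1]*t*q[1]/h
    return K[0,2]+K[0,0]*q[0]/q[2], K[1,2]+K[1,1]*q[1]/q[2]
def crop(c,x0,y0,x1,y1,f,name):
    im=c["pixels"][y0:y1,x0:x1,::-1]; cv2.imwrite("pics/"+name,cv2.resize(im,None,fx=f,fy=f,interpolation=cv2.INTER_CUBIC))
E
python3 - <<'E'
from h import *
c=grab("top"); np.save("top0.npy",c["range_z"])
print(cp(c)[0])
crop(c,120,200,320,340,4,"topb.png"); crop(c,310,220,480,330,4.7,"topg.png")
d=grab("scene"); print(cp(d)[0])
crop(d,150,180,350,330,4,"sceneb.png"); crop(d,270,260,460,390,4,"sceneg.png")
z=c["range_z"]; 
for p in [(344,307),(388,302),(443,302),(258,286),(290,286),(138,263),(314,198),(330,270)]: print(p, z[p[1],p[0]], onz(c,*p,0)[:2])
E
```

```text
[ 407.55591678  -60.18502    1574.39317371]
[-397.73463295 -712.42176989  912.93349389]
(344, 307) 1449.2894 [ 421.84332747 -133.11020246]
(388, 302) 1451.3025 [ 437.68077384 -253.00735977]
(443, 302) 1452.2998 [ 440.53508232 -403.20973075]
(258, 286) 1436.7722 [474.47084554 102.96940276]
(290, 286) 1439.4703 [476.14316246  15.44967047]
(138, 263) 1475.2949 [531.21015993 434.42615327]
(314, 198) 1483.2643 [722.2507434  -45.30318225]
(330, 270) 1575.4968 [522.08846718 -93.26924587]
```

```bash
ls pics
```

```text
scene0.png
sceneb.png
sceneg.png
top0.png
topb.png
topg.png
wrist0.png
```

View pics/topb.png

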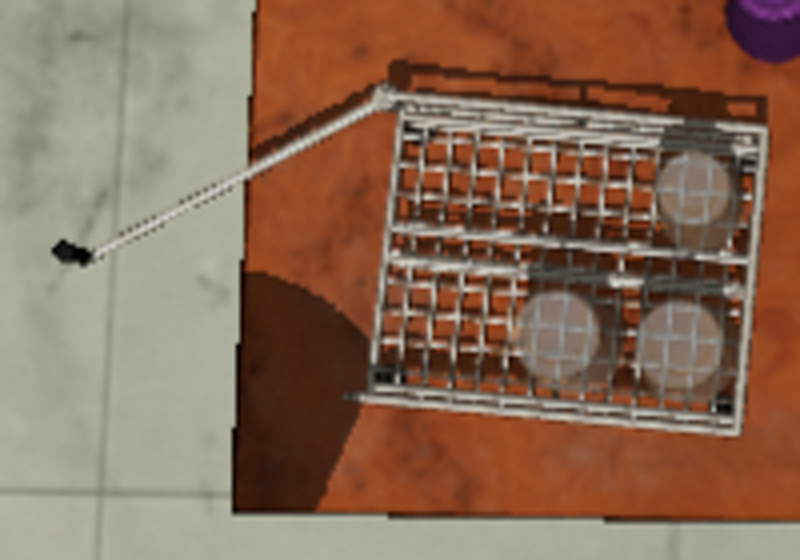

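View pics/topg.png

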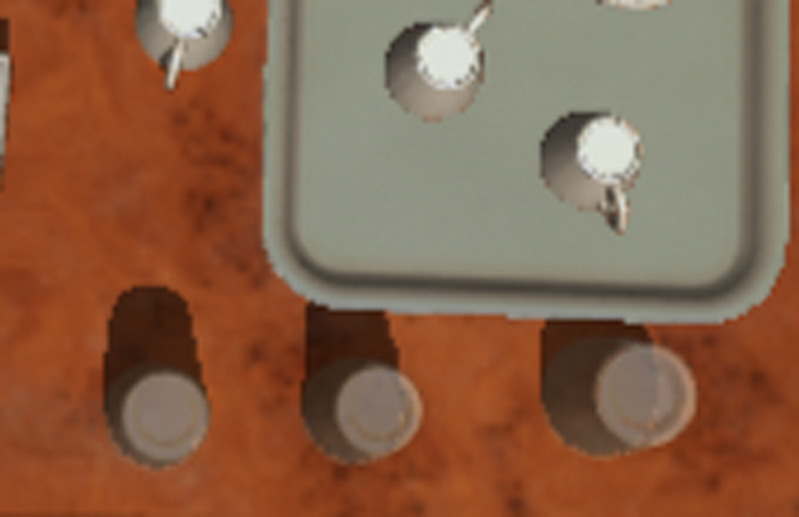

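View pics/sceneb.png

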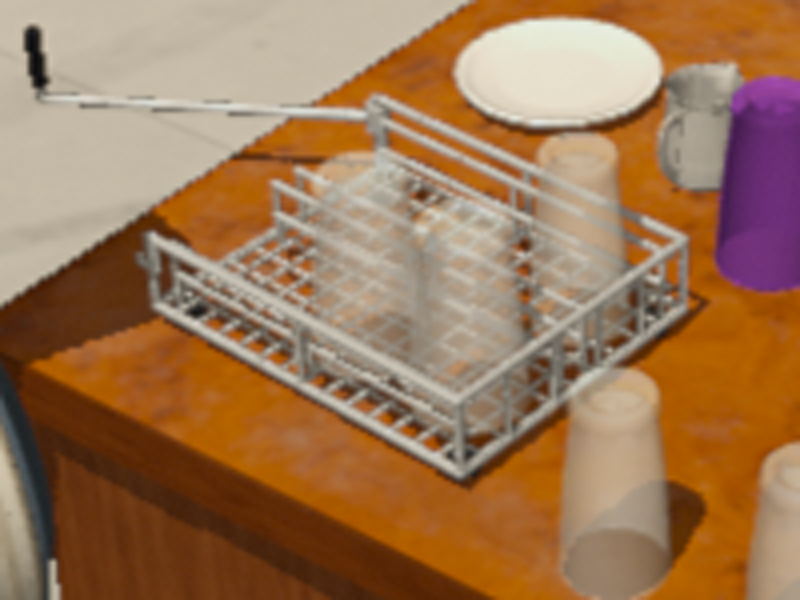

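View pics/sceneg.png

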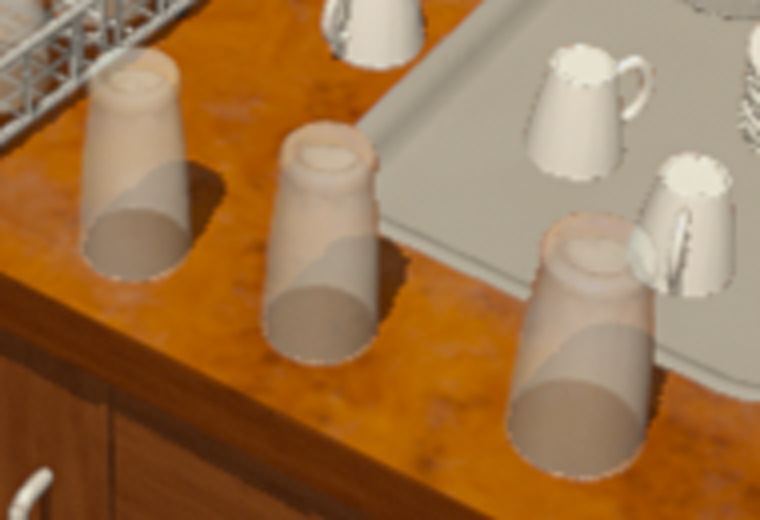

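The top crop shows two narrow loose glasses at (344,307) and (390,307), and the wide one at (447,304). The scene crop agrees that the right-hand one is biggest. Look-alikes: the purple glass at (314,198), which stays out, and the tray glasses at the back at (390-465,120-150), also out. Now I'll get positions from depth.

```bash
cat >> h.py <<'E'
def cloud(c):
    z=c["range_z"]; v,u=np.mgrid[0:480,0:640]; K=c["K"]
    P=np.stack([(u-K[0,2])/K[0,0]*z,(v-K[1,2])/K[1,1]*z,z],-1); o,R=cp(c); W=P@R.T+o; W[z<=0]=np.nan; return W
E
python3 - <<'E'
from h import *
c=grab("top"); W=cloud(c)
m=((W[...,2]>108)&(W[...,2]<130)&(W[...,0]<700)&(W[...,0]>300)&(W[...,1]<250)).astype(np.uint8)
n,l,st,ce=cv2.connectedComponentsWithStats(m)
for i in range(1,n):
    if st[i,4]<30: continue
    p=W[l==i]; (cx,cy),r=cv2.minEnclosingCircle(p[:,:2].astype(np.float32)); print(st[i],ce[i].round(1),"mean",p.mean(0).round(1),"circ",round(cx,1),round(cy,1),round(2*r,1), "area d",2*np.sqrt(st[i,4]*(1454/574.1)**2/np.pi))
# table, rails
print("table",np.nanmedian(W[268:275,325:335,2]))
# basket corners at frame top z=65, crop coords/4+offset
for nm,(a,b) in dict(farL=(402,103),farR=(766,127),nearR=(740,433),nearL=(358,397),hinge=(384,96)).items():
    print(nm,onz(c,120+a/4,200+b/4,63).round(1))
k=(W[...,2]>55)&(W[...,1]>380)&(W[...,1]<520)&(W[...,0]<650)&(W[...,0]>450); print("knob",W[k].round(0)[:40], np.argwhere(k)[:40].mean(0))
d=grab("scene"); W=cloud(d)
k=(W[...,2]>66)&(W[...,2]<110)&(W[...,1]>350)&(W[...,1]<520)&(W[...,0]<650)&(W[...,0]>450); print("knob scene",W[k].mean(0),np.nanmin(W[k],0),np.nanmax(W[k],0),k.sum())
E
```

```text
[303 197  21   9 128] [313.3 200.8] mean [690.9 -44.8 119.3] circ 697.7 -43.9 51.6 area d 32.33232263110584
[436 293  22  22 392] [446.6 303.6] mean [ 434.2 -386.4  119. ] circ 434.2 -387.1 56.4 area d 56.58156460443521
[336 299  19  19 290] [344.8 308. ] mean [ 418.4 -129.7  117.2] circ 418.5 -129.6 48.5 area d 48.666590114310935
[381 298  19  19 294] [390.  306.9] mean [ 423.2 -243.7  117.1] circ 423.6 -244.3 48.7 area d 49.001072333311306
table -0.30318034358310797
farL [629.7 201.2  63. ]
farR [618.3 -41.1  63. ]
nearR [416.1 -28.2  63. ]
nearL [434.8 222.3  63. ]
hinge [634.2 213.3  63. ]
knob [[541. 385.  58.]
 [541. 380.  58.]
 [538. 389.  55.]
 [538. 382.  58.]
 [531. 410. 104.]
 [531. 408. 101.]
 [535. 393.  57.]
 [535. 391.  56.]
 [528. 414.  99.]
 [528. 409. 107.]
 [528. 407. 104.]
 [528. 405. 102.]
 [528. 403. 102.]
 [532. 393.  58.]
 [526. 417.  97.]
 [526. 414.  98.]
 [525. 410. 104.]
 [526. 409.  97.]
 [526. 406. 100.]
 [525. 401. 108.]
 [526. 403.  94.]
 [528. 404.  81.]
 [528. 403.  74.]
 [529. 394.  62.]
 [530. 392.  60.]
 [530. 391.  56.]
 [523. 416.  98.]
 [523. 412. 103.]
 [523. 411. 100.]
 [523. 408. 100.]
 [523. 404. 105.]
 [523. 403. 101.]
 [524. 403.  92.]
 [525. 402.  86.]
 [525. 401.  80.]
 [526. 402.  70.]
 [527. 402.  60.]
 [527. 401.  55.]
 [520. 413. 101.]
 [520. 409. 105.]] [261.7 140. ]
knob scene [524.89978077 405.63368015  88.49768229] [518.06968666 398.76384712  66.54836362] [534.49567646 414.64654568 109.7283893 ] 77
```

```bash
python3 - <<'E'
from h import *
c=grab("top"); W=cloud(c)
def rep(W,lo,hi):
    m=((W[...,2]>lo)&(W[...,2]<hi)&(W[...,0]<700)&(W[...,0]>300)&(W[...,1]<250)&(W[...,1]>-60)).astype(np.uint8)
    n,l,st,ce=cv2.connectedComponentsWithStats(m)
    for i in range(1,n):
        if st[i,4]<30: continue
        p=W[l==i]; (cx,cy),r=cv2.minEnclosingCircle(p[:,:2].astype(np.float32)); print(ce[i].round(1),"mean",p.mean(0).round(1),"circ",round(cx,1),round(cy,1),round(2*r,1))
rep(W,132,145)
for lo,hi in ((56,72),(58,69)):
    m=(W[...,2]>lo)&(W[...,2]<hi)&(W[...,0]<650)&(W[...,0]>400)&(W[...,1]<225)&(W[...,1]>-60)
    p=W[m]; r=cv2.minAreaRect(p[:,:2].astype(np.float32)); print(m.sum(),r, cv2.boxPoints(r).round(1).tolist())
im=np.zeros((480,640),np.uint8); im[m]=255
cv2.imwrite("pics/rails.png",cv2.resize(im[200:340,160:330],None,fx=4,fy=4,interpolation=0))
# birdseye plot of scene+top points
b=np.zeros((300,320,3),np.uint8)
for n,col in (("top",(0,255,0)),("scene",(0,0,255))):
    W=cloud(grab(n)); q=W[(W[...,2]>56)&(W[...,2]<72)]
    for x,y,z in q:
        i,j=int(680-x),int(260-y)
        if 0<=i<300 and 0<=j<320: b[i,j]=np.maximum(b[i,j],col)
cv2.imwrite("pics/bev.png",cv2.resize(b,None,fx=2,fy=2,interpolation=0))
E
```

```text
[293.2 246.8] mean [568.9   3.3 136.5] circ 569.0 3.8 48.1
[258.6 283.2] mean [475.6  87.4 137.4] circ 476.0 87.4 55.9
[289.5 285.5] mean [471.4  10.1 137.2] circ 471.1 10.1 56.1
1283 ((528.8074951171875, 96.98211669921875), (264.86676025390625, 210.6483917236328), 85.86771392822266) [[414.20001220703125, -27.5], [624.2999877929688, -42.70000076293945], [643.4000244140625, 221.5], [433.29998779296875, 236.6999969482422]]
1066 ((528.8074951171875, 96.98211669921875), (264.86676025390625, 210.6483917236328), 85.86771392822266) [[414.20001220703125, -27.5], [624.2999877929688, -42.70000076293945], [643.4000244140625, 221.5], [433.29998779296875, 236.6999969482422]]
```

View pics/bev.png

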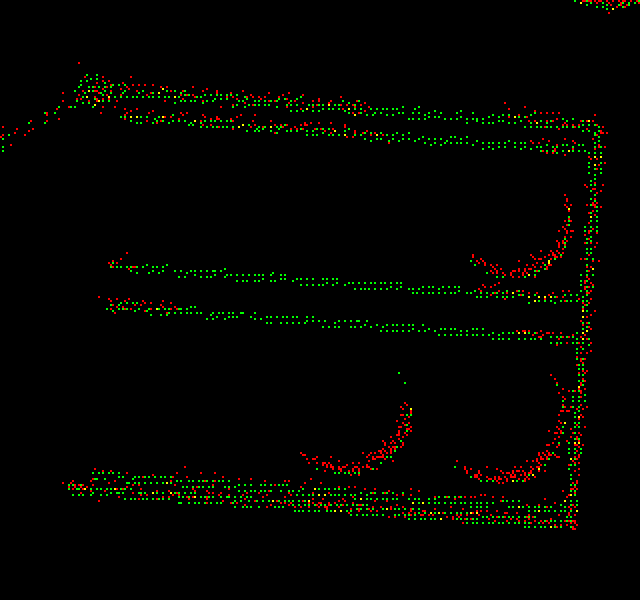

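```bash
python3 - <<'E'
from h import *
W=cloud(grab("top")); q=W[(W[...,2]>56)&(W[...,2]<72)&(W[...,0]>400)&(W[...,0]<650)&(W[...,1]<240)&(W[...,1]>-60)]
best=max(np.arange(2.5,6.5,.1),key=lambda a:(np.histogram(q[:,0]*np.cos(np.radians(a))-q[:,1]*np.sin(np.radians(a)),bins=np.arange(380,680,1.5))[0].astype(float)**2).sum())
a=np.radians(best); print("angle",best)
X=q[:,0]*np.cos(a)-q[:,1]*np.sin(a); Y=q[:,0]*np.sin(a)+q[:,1]*np.cos(a)
h,e=np.histogram(X,bins=np.arange(395,630,2)); print([(int(e[i]),int(h[i])) for i in range(len(h)) if h[i]>15])
h,e=np.histogram(Y,bins=np.arange(-40,280,2)); print([(int(e[i]),int(h[i])) for i in range(len(h)) if h[i]>18])
f=lambda x,y:(round(x*np.cos(a)-y*np.sin(a),1),round(x*np.sin(a)+y*np.cos(a),1))
for p in [(569,3.6),(475.8,87.4),(471.3,10.1),(634,213),(525,407)]: print(p,f(*p))
E
```

```text
angle 4.100000000000001
[(415, 63), (417, 66), (419, 71), (423, 65), (425, 61), (427, 42), (507, 31), (509, 63), (511, 59), (527, 36), (529, 65), (531, 63), (603, 65), (605, 59), (607, 31), (615, 68), (617, 65), (619, 61)]
[(2, 51), (4, 55), (6, 57)]
(569, 3.6) (np.float64(567.3), np.float64(44.3))
(475.8, 87.4) (np.float64(468.3), np.float64(121.2))
(471.3, 10.1) (np.float64(469.4), np.float64(43.8))
(634, 213) (np.float64(617.1), np.float64(257.8))
(525, 407) (np.float64(494.6), np.float64(443.5))
```

Measured positions:

| Item | x, y (mm) | Note |
|---|---|---|
| Basket | – | yawed −4.1° |
| Narrow slot 1 | (575.0, 77.1) | |
| Narrow slot 2 | (580.4, 152.9) | |
| Wide slot | (481.1, 164.0) | |
| Narrow glass | (418.5, −129.6) | |
| Narrow glass | (423.4, −244) | |
| Wide glass | (434.2, −386.8) | 56.5 mm across the top |
| Knob | (525, 407) | bar at about 0.98 rad |

First I'll turn the jaws to lie along the basket's x.

```bash
cat > go.py <<'E'
import sys; from h import *
s=ctrl.observe(); R=cv2.Rodrigues(s["ee_rot"])[0]
print("t",round(s["clock"],2),"pos",s["eef_pos"].round(1),"yaw_y",round(float(np.arctan2(R[1,1],R[0,1])),4),"tilt",R[2,:2].round(3),"w",round(s["gripper_width"],1),"F",s["ft_force"].round(1))
for a in sys.argv[1:]:
    t=np.array([float(v) for v in a.split(",")]); d=R.T@(t-s["eef_pos"]); print(a,"-> tool shift",d.round(1),"rows>=",round(np.abs(d).max()/41.7,2))
E
python3 -m handwheel '[[[0,0,0],0.125,-1],[[0,0,0],0.125,-1],[[0,0,0],0.125,-1],[[0,0,0],0.125,-1],[[0,0,0],0.125,-1],[[0,0,0],0.125,-1],[[0,0,0],0.125,-1],[[0,0,0],0.125,-1]]' 30
python3 go.py
```

```text
clock: 1.22
eef_pos: [178.6, 598.9, 256.3]
ee_rot: [-1.892, -2.508, -0.0]
ft_force: [-0.2, 0.4, 0.8]
gripper_width: 85.1
t 1.22 pos [178.6 598.9 256.3] yaw_y 0.2779 tilt [0. 0.] w 85.1 F [-0.2  0.4  0.8]
```

```bash
python3 -m handwheel '[[[0,0,0],0.117,-1],[[0,0,0],0.117,-1],[[0,0,0],0.116,-1]]' >/dev/null
python3 go.py 430,350,256 418.5,-129.6,256 525,407,200
```

```text
t 1.47 pos [178.6 598.9 256.4] yaw_y -0.0905 tilt [0. 0.] w 85.4 F [-0.1  0.  -0.9]
430,350,256 -> tool shift [-225.2  272.9    0.4] rows>= 6.54
418.5,-129.6,256 -> tool shift [-7.039e+02  3.048e+02  3.000e-01] rows>= 16.88
525,407,200 -> tool shift [-159.8  362.3   56.4] rows>= 8.69
```

```bash
python3 -m handwheel '[[[-0.024,0.03,0],-0.002,-1],[[-0.024,0.03,0],0,-1],[[-0.024,0.03,0],0,-1],[[-0.024,0.03,0],0,-1],[[-0.024,0.03,0],0,-1],[[-0.024,0.03,0],0,-1],[[-0.03,0.025,0],0,-1],[[-0.035,0.02,0],0,-1]]' 30 >/dev/null
python3 go.py 418.5,-129.6,200
```

```text
t 2.13 pos [386.  366.2 256. ] yaw_y -0.0932 tilt [0.005 0.002] w 85.4 F [ 0.5 -0.3  0.4]
418.5,-129.6,200 -> tool shift [-490.9   78.4   53.6] rows>= 11.77
```

```bash
python3 -m handwheel '[[[-0.038,0.01,0],-0.003,-1],[[-0.038,0.01,0],-0.003,-1],[[-0.038,0.01,0],-0.003,-1],[[-0.038,0.01,0],-0.003,-1],[[-0.038,0.006,0],-0.003,-1],[[-0.038,0.006,0],-0.003,-1],[[-0.038,0.006,0],-0.003,-1],[[-0.038,0.006,0],0,-1]]' 30 >/dev/null
python3 go.py 418.5,-129.6,200
```

```text
t 2.8 pos [427.6  43.8 255.5] yaw_y -0.071 tilt [0.007 0.008] w 85.0 F [1.7 0.1 0.4]
418.5,-129.6,200 -> tool shift [-174.     2.8   54.3] rows>= 4.17
```

```bash
python3 -m handwheel '[[[-0.034,0,0.008],0,-1],[[-0.034,0,0.008],0,-1],[[-0.034,0,0.008],0,-1],[[-0.034,0,0.008],0,-1],[[-0.024,0,0.004],0,-1],[[-0.006,0,0.004],0,-1],[[0,0,0],0,-1]]' 30 >/dev/null
python3 go.py 418.5,-129.6,91
python3 - <<'E'
from h import *
c=grab("wrist"); cv2.imwrite("pics/w1.png",c["pixels"][:,:,::-1])
print(proj(c,(418.5,-129.6,119)),proj(c,(418.5,-129.6,0)))
E
```

```text
t 3.38 pos [ 415.9 -136.9  214.7] yaw_y -0.0777 tilt [0.004 0.015] w 85.5 F [ 0.3  0.4 -0.4]
418.5,-129.6,91 -> tool shift [6.900e+00 1.000e-01 1.238e+02] rows>= 2.97
(np.float64(319.70080088009155), np.float64(240.7425393209248)) (np.float64(317.6505868914226), np.float64(197.86847252249112))
```

View pics/w1.png

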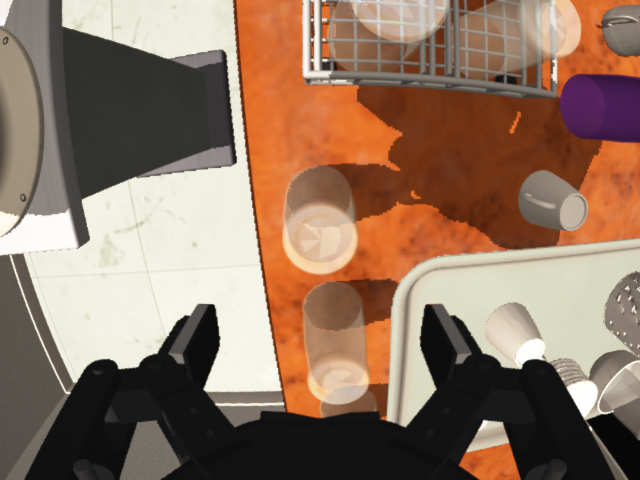

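The wrist view shows the narrow glass's top at (320,240), where I predicted (319.7,240.7). Descending.

```bash
python3 -m handwheel '[[[0.005,0,0.02],0,-1],[[0.001,0,0.02],0,-1],[[0,0,0.02],0,-1],[[0,0,0.02],0,-1],[[0,0,0.008],0,-1],[[0,0,0],0,-1]]' 30 >/dev/null
python3 go.py 418.5,-129.6,91
```

```text
t 3.93 pos [ 420.9 -123.6  126.9] yaw_y -0.0722 tilt [0.003 0.021] w 85.8 F [-0.5  0.7  0.4]
418.5,-129.6,91 -> tool shift [-6.3 -2.8 35.9] rows>= 0.86
```

```bash
python3 -m handwheel '[[[-0.006,-0.003,0.012],0,-1],[[0,0,0],0,-1]]' >/dev/null
python3 go.py 418.5,-129.6,91
```

```text
t 4.1 pos [ 418.4 -127.1  115.5] yaw_y -0.0691 tilt [0.004 0.022] w 85.3 F [-0.1  0.8  0.7]
418.5,-129.6,91 -> tool shift [-2.5 -0.3 24.4] rows>= 0.59
```

```bash
python3 -m handwheel '[[[-0.003,0,0.012],0,-1],[[0,0,0.01],0,-1],[[0,0,0.002],0,-1],[[0,0,0],0,-1]]' >/dev/null
python3 go.py 418.5,-129.6,91
```

```text
t 4.43 pos [ 421.  -127.8   94.6] yaw_y -0.0668 tilt [0.003 0.025] w 85.6 F [-0.  -0.1  0.1]
418.5,-129.6,91 -> tool shift [-1.9 -2.5  3.5] rows>= 0.08
```

```bash
python3 -m handwheel '[[[-0.001,-0.003,0.003],0,-1],[[0,0,0],0,-1]]' >/dev/null
python3 go.py 418.5,-129.6,91
python3 -m handwheel '[[[0,0,0],0,0],[[0,0,0],0,1],[[0,0,0],0,1],[[0,0,0],0,1],[[0,0,0],0,1],[[0,0,0],0,1]]' 30
python3 go.py 418.5,-129.6,91
```

```text
t 4.6 pos [ 418.6 -128.1   92.9] yaw_y -0.0658 tilt [0.002 0.027] w 85.4 F [-0.3 -0.5  0.7]
418.5,-129.6,91 -> tool shift [-1.5 -0.1  1.9] rows>= 0.05
clock: 5.1
eef_pos: [419.1, -128.2, 94.9]
ee_rot: [2.278, 2.133, 0.033]
ft_force: [0.1, -0.3, -1.1]
gripper_width: 51.6
t 5.1 pos [ 419.1 -128.2   94.9] yaw_y -0.066 tilt [0.001 0.029] w 51.6 F [ 0.1 -0.3 -1.1]
418.5,-129.6,91 -> tool shift [-1.5 -0.6  3.8] rows>= 0.09
```

```bash
python3 -m handwheel '[[[0,0,-0.01],0,1],[[0,0,-0.025],0,1],[[0,0,-0.03],0,1],[[0,0,-0.03],0,1],[[0,0,-0.03],0,1],[[0,0,-0.025],0,1],[[0,0,-0.012],0,1],[[0,0,0],0,1]]' >/dev/null
python3 go.py 575,77.1,260
```

```text
t 5.77 pos [ 412.5 -127.6  263.2] yaw_y -0.0669 tilt [0.003 0.024] w 51.5 F [ 0.5 -0.4 -1.5]
575,77.1,260 -> tool shift [215.  148.4   7.4] rows>= 5.16
```

```bash
python3 -m handwheel '[[[0.012,0.008,0],0,1],[[0.024,0.017,0],0.002,1],[[0.03,0.021,0],0.002,1],[[0.03,0.021,0],0,1],[[0.03,0.021,0],0,1],[[0.03,0.021,0],0,1],[[0.024,0.017,0],0,1],[[0.012,0.008,0],0,1]]' >/dev/null
python3 go.py 575,77.1,260
```

```text
t 6.43 pos [562.  61. 259.] yaw_y -0.078 tilt [0.002 0.017] w 51.4 F [-0.4 -0.  -2.4]
575,77.1,260 -> tool shift [17.1 11.7 -0.7] rows>= 0.41
```

```bash
python3 -m handwheel '[[[0.013,0.009,0],0,1],[[0.003,0.001,0],-0.003,1],[[0,0,0],0,1]]' >/dev/null
python3 go.py 575,78.5,115
python3 - <<'E'
from h import *
c=grab("wrist"); cv2.imwrite("pics/w2.png",c["pixels"][:,:,::-1])
c=grab("scene"); crop(c,150,130,350,280,4,"s2.png")
c=grab("top"); crop(c,200,200,320,320,5,"t2.png")
W=cloud(c); m=(W[...,2]>230)&(W[...,0]>520)&(W[...,0]<640); print(W[250,260])
E
```

```text
t 6.68 pos [574.3  80.5 254. ] yaw_y -0.0708 tilt [0.002 0.012] w 52.1 F [-0.1  1.1 -2. ]
575,78.5,115 -> tool shift [ -2.2  -0.8 139. ] rows>= 3.33
[529.48829271  57.89825418 418.17805417]
```

View pics/w2.png

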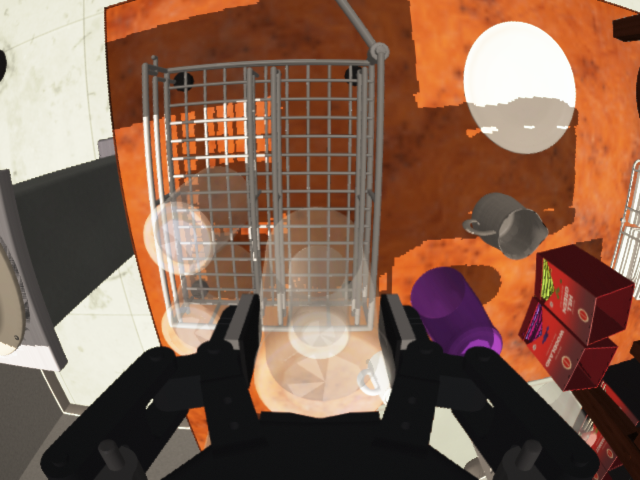

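View pics/s2.png

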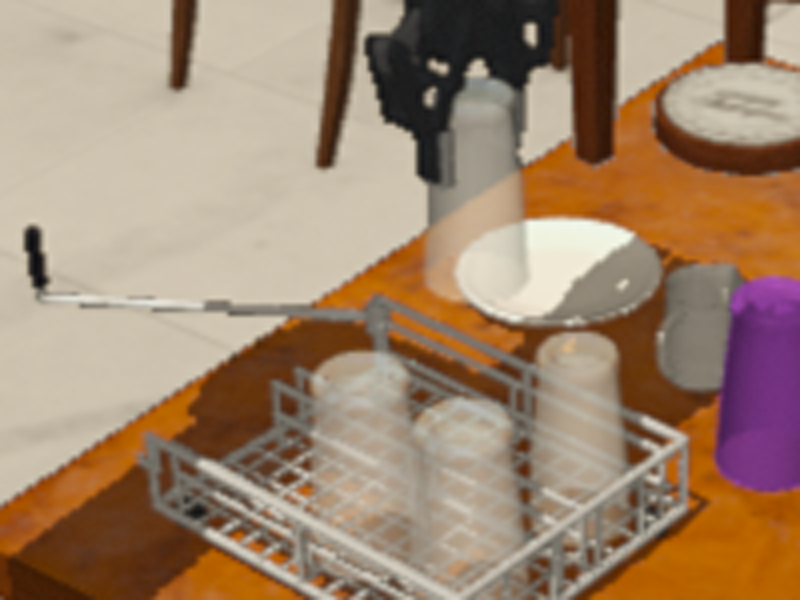

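The wrist view shows the held glass at (320,330) over the narrow row, with that row's rails near u=278 and u=360. I'll check the row centre line here.

```bash
python3 - <<'E'
from h import *
c=grab("wrist"); a=np.radians(4.1)
w=lambda X,Y,z:(X*np.cos(a)+Y*np.sin(a),-X*np.sin(a)+Y*np.cos(a),z)
im=c["pixels"][:,:,::-1].copy()
for X in (426,510.7,530.1,605.6,618):
    for Y in (150,180,210,240): 
        u,v=proj(c,w(X,Y,63)); cv2.circle(im,(int(u),int(v)),1,(0,255,0),-1)
cv2.imwrite("pics/w3.png",cv2.resize(im[40:240,120:420],None,fx=2.6,fy=2.6))
E
```

```text
(no output)
```

View pics/w3.png

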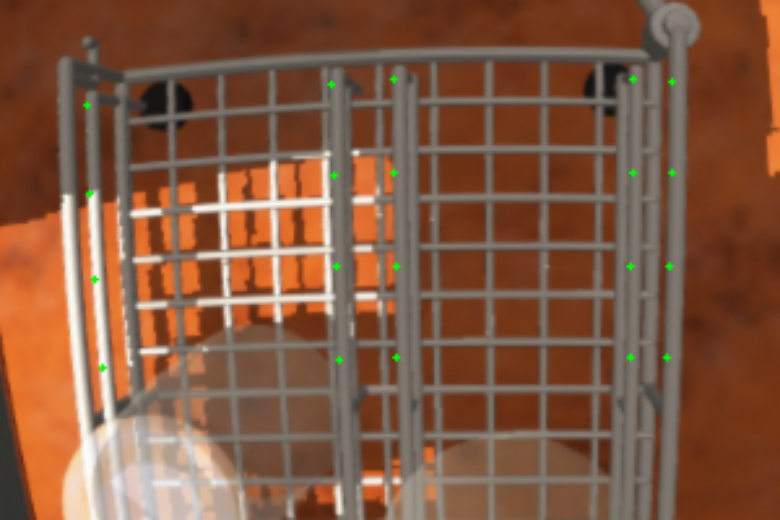

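```bash
python3 -m handwheel '[[[-0.002,0.002,0.02],0,1],[[0,0,0.025],0,1],[[0,0,0.02],0,1],[[0,0,0.008],0,1],[[0,0,0],0,1]]' >/dev/null
python3 go.py 577,78.5,115
python3 - <<'E'
from h import *
c=grab("scene"); crop(c,180,150,330,262,5.3,"s3.png")
c=grab("wrist"); cv2.imwrite("pics/w4.png",cv2.resize(c["pixels"][150:430,160:480,::-1],None,fx=2.4,fy=2.1))
E
```

```text
t 7.3 pos [576.5  73.  182.1] yaw_y -0.0776 tilt [0.002 0.018] w 51.7 F [-0.8  0.5 -1. ]
577,78.5,115 -> tool shift [ 5.4 -1.1 67.2] rows>= 1.61
```

View pics/s3.png

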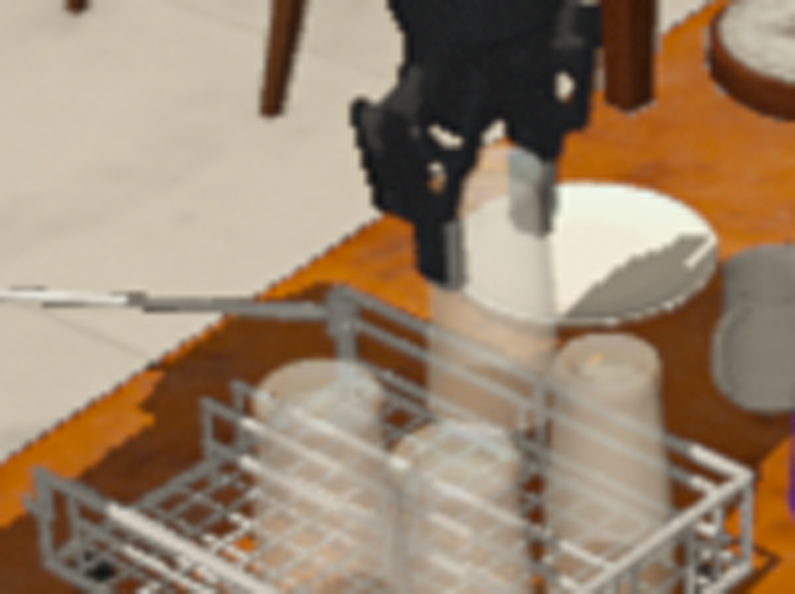

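View pics/w4.png

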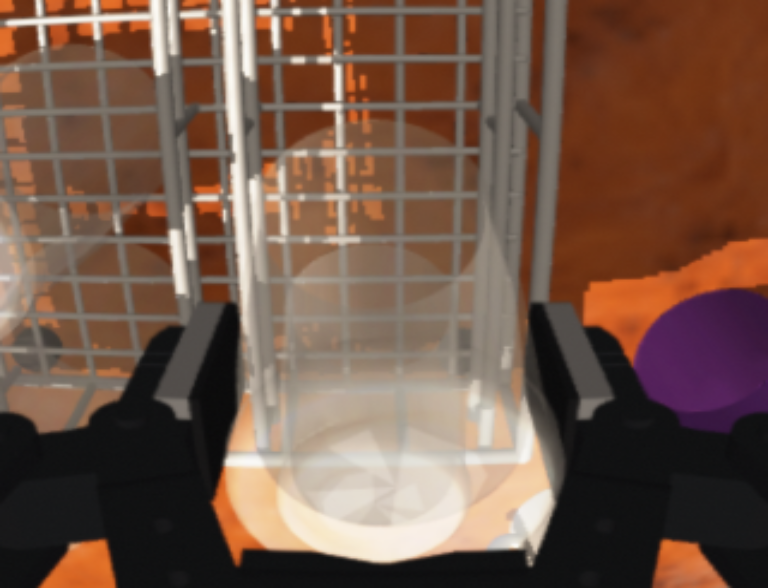

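```bash
python3 -m handwheel '[[[0.005,-0.002,0.01],0,1],[[0.001,0,0.018],-0.003,1],[[0,0,0.015],-0.003,1],[[0,0,0.006],0,1],[[0,0,0],0,1]]' >/dev/null
python3 go.py 576,78.5,113
```

```text
t 7.82 pos [579.6  80.6 137.4] yaw_y -0.0719 tilt [0.004 0.03 ] w 51.5 F [-0.1  0.2 -2.5]
576,78.5,113 -> tool shift [-2.4 -4.2 24.3] rows>= 0.58
```

```bash
python3 -m handwheel '[[[-0.002,-0.004,0],0,1],[[0,0,0],0,1]]' >/dev/null
python3 go.py 575.5,78.5,113
python3 - <<'E'
from h import *
c=grab("wrist"); cv2.imwrite("pics/w5.png",cv2.resize(c["pixels"][150:430,160:480,::-1],None,fx=2.4,fy=2.1))
E
```

```text
t 7.98 pos [575.5  79.1 138.1] yaw_y -0.0717 tilt [0.004 0.03 ] w 51.7 F [-0.1  1.5 -2.2]
575.5,78.5,113 -> tool shift [-0.7 -0.7 25.1] rows>= 0.6
```

View pics/w5.png

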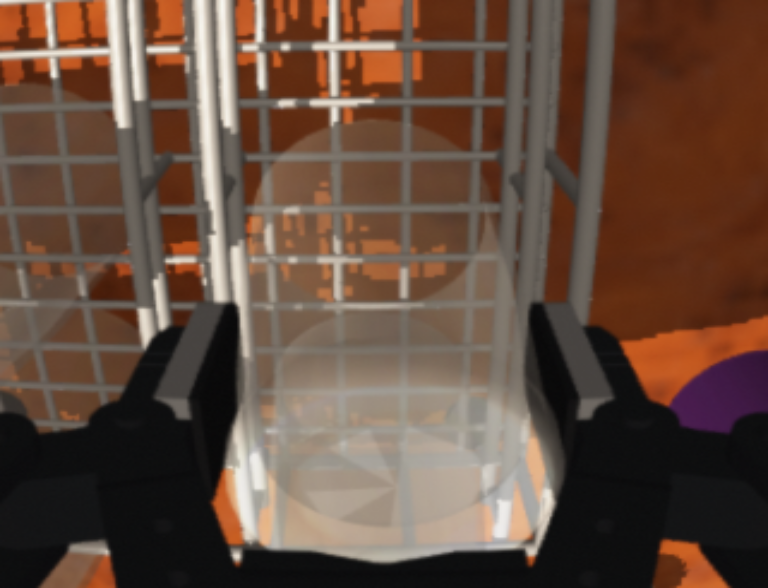

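```bash
python3 -m handwheel '[[[0,-0.001,0.008],0,1],[[0,-0.001,0.008],0,1],[[0,0,0.003],0,1],[[0,0,0],0,1]]' >/dev/null
python3 go.py 575.5,78.5,113
```

```text
t 8.37 pos [575.5  79.4 119.4] yaw_y -0.0722 tilt [0.004 0.035] w 51.5 F [ 0.4 -0.3 -2.4]
575.5,78.5,113 -> tool shift [-0.9 -0.2  6.4] rows>= 0.15
```

```bash
python3 -m handwheel '[[[0,0,0.004],0,1],[[0,0,0.003],0,1],[[0,0,0.001],0,1]]' >/dev/null
python3 go.py 575.5,78.5,113;  python3 -m handwheel '[[[0,0,0.002],0,1],[[0,0,0.002],0,1]]' >/dev/null
python3 go.py 575.5,78.5,113
```

```text
t 8.62 pos [575.9  79.6 111.9] yaw_y -0.0723 tilt [0.005 0.035] w 51.8 F [-13.5   0.3  45.3]
575.5,78.5,113 -> tool shift [-1.1 -0.3 -1.1] rows>= 0.03
t 8.78 pos [576.   79.7 111.8] yaw_y -0.0724 tilt [0.005 0.037] w 52.0 F [-16.7  -2.5  48.5]
575.5,78.5,113 -> tool shift [-1.2 -0.3 -1.2] rows>= 0.03
```

```bash
python3 -m handwheel '[[[0,0,-0.001],0,1],[[0,0,0],0,1]]' >/dev/null
python3 go.py;  python3 -m handwheel '[[[0,0,0],0,0.2],[[0,0,0],0,0],[[0,0,0],0,-0.2],[[0,0,0],0,-0.4]]'
python3 go.py 575.5,78.5,113
```

```text
t 8.95 pos [576.1  79.7 114.1] yaw_y -0.0725 tilt [0.005 0.039] w 51.5 F [-0.1 -0.1 -0.9]
clock: 9.28
eef_pos: [576.3, 79.7, 113.3]
ee_rot: [2.282, 2.122, 0.047]
ft_force: [0.1, -0.6, -0.2]
gripper_width: 59.4
t 9.28 pos [576.3  79.7 113.3] yaw_y -0.0724 tilt [0.005 0.039] w 59.4 F [ 0.1 -0.6 -0.2]
575.5,78.5,113 -> tool shift [-1.2 -0.7  0.3] rows>= 0.03
```

```bash
python3 -m handwheel '[[[0,0,0],0,-0.8],[[0,0,0],0,-0.8],[[0,0,-0.015],0,-0.8],[[0,0,-0.03],0,-0.8],[[0,0,-0.035],0,-0.8],[[0,0,-0.035],0,-0.8],[[0,0,-0.03],0,-0.8],[[0,0,-0.01],0,-1]]' >/dev/null
python3 go.py 423.4,-244,230
python3 - <<'E'
from h import *
c=grab("wrist"); cv2.imwrite("pics/w6.png",c["pixels"][:,:,::-1])
c=grab("scene"); crop(c,150,150,350,300,4,"s4.png")
E
```

```text
t 9.95 pos [568.4  79.2 270.3] yaw_y -0.0726 tilt [0.004 0.03 ] w 85.2 F [ 0.1 -0.4  1.6]
423.4,-244,230 -> tool shift [-333.  -122.3   35.4] rows>= 7.99
```

View pics/w6.png

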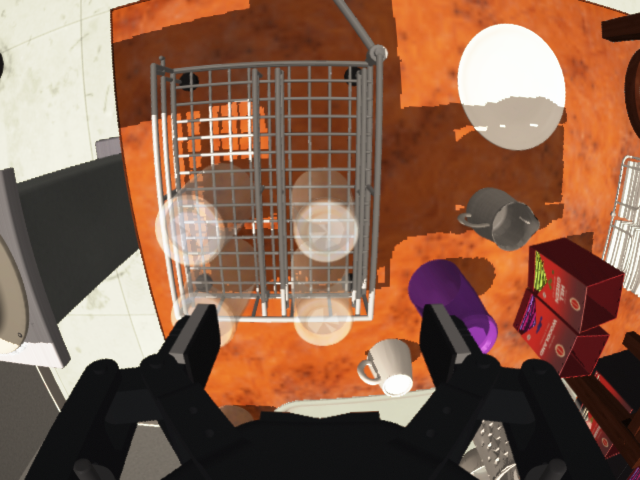

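View pics/s4.png

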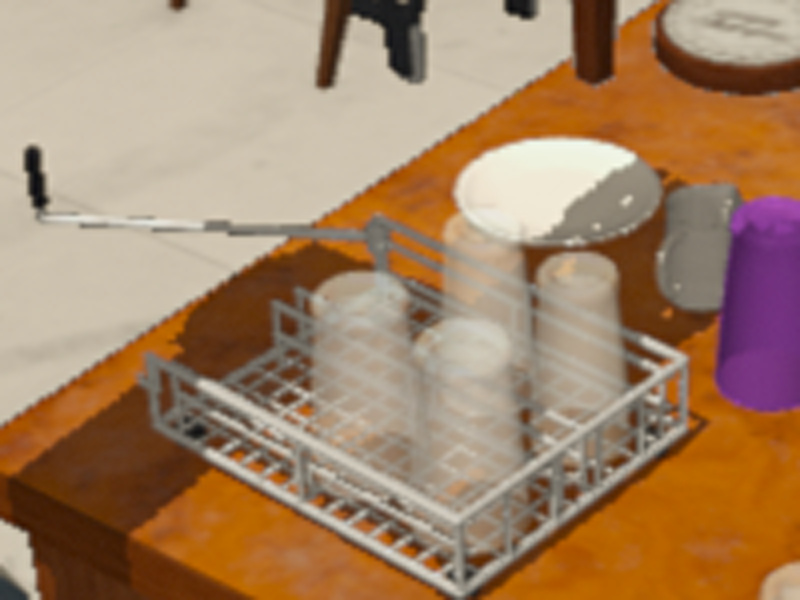

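The first narrow glass now stands upright in slot 1 at wrist view (325,230). Next, the second narrow glass.

```bash
python3 -m handwheel '[[[-0.02,-0.007,0],0,-1],[[-0.035,-0.013,0],0,-1],[[-0.035,-0.013,0],0,-1],[[-0.035,-0.013,0],0,-1],[[-0.035,-0.013,0],0,-1],[[-0.035,-0.013,0],0,-1],[[-0.035,-0.013,0.005],0,-1],[[-0.035,-0.013,0.01],0,-1]]' >/dev/null
python3 go.py 423.4,-244,200

```

```text
t 10.72 pos [ 448.  -181.3  243.1] yaw_y -0.0628 tilt [0.006 0.026] w 85.7 F [1.  0.1 0.4]
423.4,-244,200 -> tool shift [-64.4 -21.7  42.1] rows>= 1.54
```

```bash
python3 -m handwheel '[[[-0.024,-0.008,0.01],0.003,-1],[[-0.016,-0.006,0.01],0.003,-1],[[-0.008,-0.003,0.005],0,-1],[[0,0,0],0,-1],[[0,0,0],0,-1]]' >/dev/null
python3 go.py 423.4,-244,93
python3 - <<'E'
from h import *
c=grab("wrist"); crop(c,160,120,480,400,2.1,"w7.png"); print([round((v-o)*2.1) for v,o in zip(proj(c,(423.4,-244,119)),(160,120))])
E
```

```text
t 11.13 pos [ 422.  -234.1  210.7] yaw_y -0.0765 tilt [0.01  0.018] w 85.1 F [-0.5  0.1  0.3]
423.4,-244,93 -> tool shift [-10.9  -0.  117.7] rows>= 2.82
[335, 315]
```

View pics/w7.png

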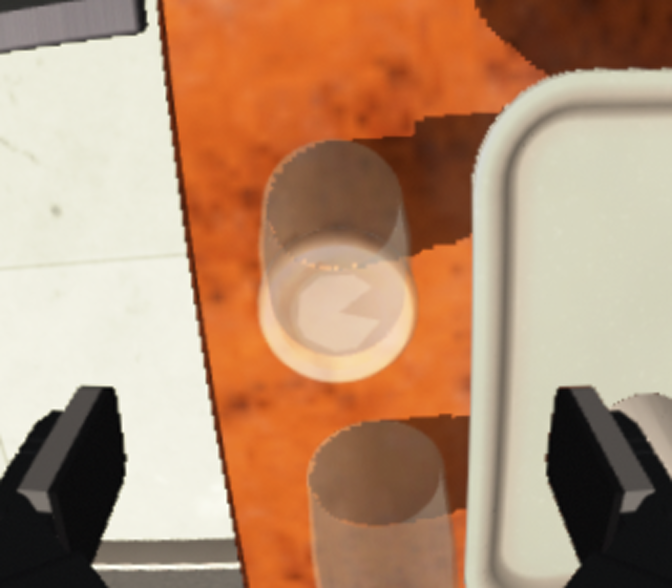

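The wrist crop shows the glass's top at (337,311), where I predicted (335,315). Descending.

```bash
python3 -m handwheel '[[[-0.005,0,0.02],0,-1],[[-0.003,-0.001,0.02],0,-1],[[-0.001,-0.001,0.02],0,-1],[[0,-0.001,0.02],0,-1],[[0,0,0.01],0,-1],[[0,0,0],0,-1]]' >/dev/null
python3 go.py 423.4,-244,93
```

```text
t 11.68 pos [ 426.  -237.1  120.5] yaw_y -0.0671 tilt [0.007 0.025] w 85.2 F [ 0.2  0.7 -0.1]
423.4,-244,93 -> tool shift [-7.2 -2.8 27.4] rows>= 0.66
```

```bash
python3 -m handwheel '[[[-0.006,-0.003,0.01],0.003,-1],[[-0.001,-0.001,0.01],0,-1],[[0,0,0.005],0,-1],[[0,0,0],0,-1]]' >/dev/null
python3 go.py 423.4,-244,93
```

```text
t 12.02 pos [ 424.9 -241.3   96.2] yaw_y -0.0655 tilt [0.006 0.027] w 85.2 F [-1.1  0.6  0.6]
423.4,-244,93 -> tool shift [-2.8 -1.4  3.1] rows>= 0.07
```

```bash
python3 -m handwheel '[[[-0.002,-0.0015,0.003],0.003,-1],[[0,0,0],0,0],[[0,0,0],0,1],[[0,0,0],0,1],[[0,0,0],0,1],[[0,0,0],0,1],[[0,0,0],0,1]]' 30 >/dev/null
python3 go.py 423.4,-244,93
```

```text
t 12.6 pos [ 424.4 -243.1   95. ] yaw_y -0.068 tilt [0.005 0.03 ] w 51.6 F [ 0.5 -0.1 -1.3]
423.4,-244,93 -> tool shift [-1.  -1.   1.9] rows>= 0.05
```

Gripped at 51.6 mm, with the rim 95.0 mm below the TCP. Lifting.

```bash
python3 -m handwheel '[[[0,0,-0.01],0,1],[[0,0,-0.025],0,1],[[0,0,-0.03],0,1],[[0,0,-0.03],0,1],[[0,0,-0.03],0,1],[[0,0,-0.025],0,1],[[0.005,0,-0.012],0,1],[[0.02,0.005,0],0,1]]' >/dev/null
python3 go.py 581,153.5,260
```

```text
t 13.27 pos [ 424.4 -219.8  264. ] yaw_y -0.0706 tilt [0.007 0.025] w 51.6 F [ 1.3  0.2 -2.5]
581,153.5,260 -> tool shift [383.3 129.8   9.8] rows>= 9.19
```

```bash
python3 -m handwheel '[[[0.03,0.011,0],0,1],[[0.035,0.012,0],0,1],[[0.037,0.013,0],0,1],[[0.037,0.013,0],0,1],[[0.037,0.013,0],0,1],[[0.037,0.013,0],0,1],[[0.037,0.013,0],0,1],[[0.037,0.013,0],0,1]]' >/dev/null
python3 go.py 581,153.5,260
```

```text
t 13.93 pos [547.8  67.9 270.8] yaw_y -0.0797 tilt [0.004 0.029] w 51.0 F [ 0.7 -0.8 -1.7]
581,153.5,260 -> tool shift [87.9 26.  11.9] rows>= 2.11
```

```bash
python3 -m handwheel '[[[0.03,0.009,0],0,1],[[0.024,0.007,0],-0.004,1],[[0.012,0.004,0],-0.004,1],[[0.004,0,0],0,1],[[0,0,0],0,1],[[0,0,0],0,1]]' >/dev/null
python3 go.py 581,153.5,170
```

```text
t 14.43 pos [574.2 146.3 270.3] yaw_y -0.0644 tilt [0.004 0.027] w 51.2 F [-0.6  0.3 -2.5]
581,153.5,170 -> tool shift [  7.2   3.6 100.5] rows>= 2.41
```

```bash
python3 -m handwheel '[[[0.003,0.002,0.02],0.003,1],[[0.002,0.001,0.025],0.003,1],[[0.001,0,0.025],0,1],[[0,0,0.012],0,1],[[0,0,0],0,1]]' >/dev/null
python3 go.py 581,153.5,138
python3 - <<'E'
from h import *
c=grab("wrist"); crop(c,160,120,480,400,2.1,"w8.png")
E
```

```text
t 14.85 pos [579.4 144.9 187.7] yaw_y -0.0775 tilt [0.003 0.03 ] w 51.2 F [-0.7 -0.5 -1.8]
581,153.5,138 -> tool shift [ 8.5 -0.5 49.7] rows>= 1.19
```

View pics/w8.png

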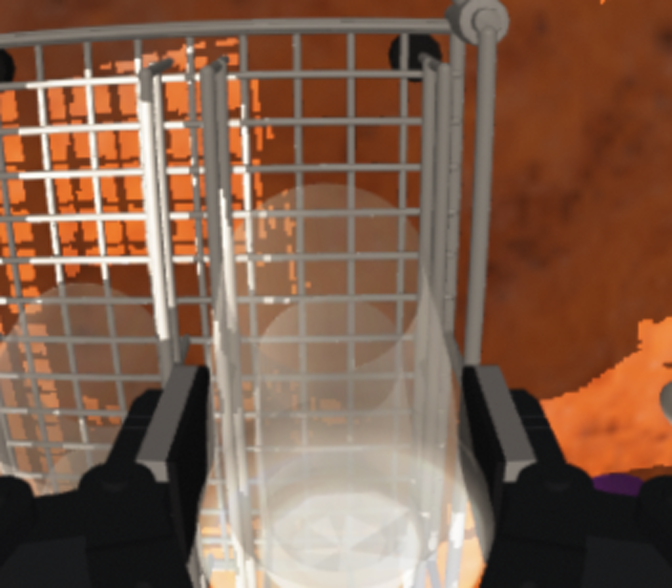

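```bash
python3 -m handwheel '[[[0.005,0,0.01],0,1],[[0.003,-0.001,0.015],-0.003,1],[[0,-0.001,0.012],0,1],[[0,0,0.004],0,1],[[0,0,0],0,1]]' >/dev/null
python3 go.py 581,153.5,122
```

```text
t 15.32 pos [581.7 151.3 150. ] yaw_y -0.0787 tilt [0.005 0.037] w 51.1 F [ 0.6  0.3 -2.9]
581,153.5,122 -> tool shift [ 2.1 -1.9 28. ] rows>= 0.67
```

```bash
python3 -m handwheel '[[[0.001,-0.001,0.008],-0.003,1],[[0,-0.001,0.008],-0.003,1],[[0,-0.001,0.006],0,1],[[0,0,0.002],0,1],[[0,0,0],0,1]]' >/dev/null
python3 go.py 581,153.5,117
python3 - <<'E'
from h import *
c=grab("wrist"); crop(c,160,120,480,400,2.1,"w9.png")
E
```

```text
t 15.73 pos [580.8 152.6 125.9] yaw_y -0.0724 tilt [0.005 0.041] w 51.5 F [ 0.3  0.2 -2.2]
581,153.5,117 -> tool shift [ 0.9 -0.2  8.9] rows>= 0.21
```

View pics/w9.png

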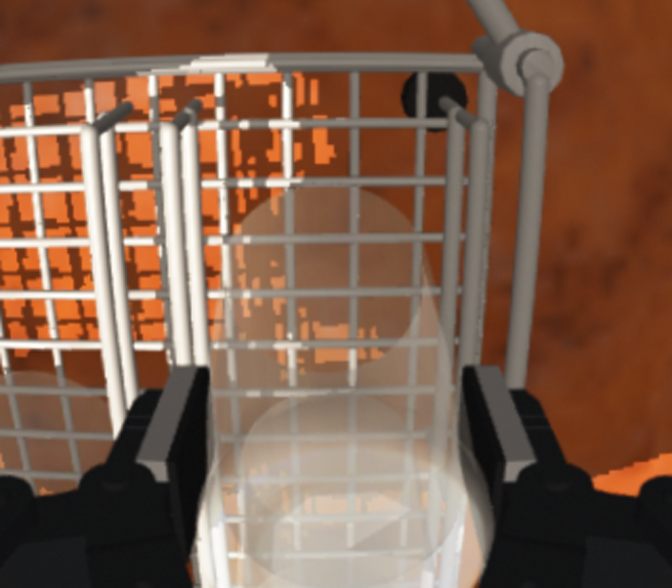

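```bash
python3 -m handwheel '[[[0,0,0.005],0,1],[[0,0,0.003],0,1],[[0,0,0.001],0,1]]' >/dev/null
python3 go.py 581,153.5,113
```

```text
t 16.03 pos [581.7 152.7 117.1] yaw_y -0.0725 tilt [0.006 0.042] w 51.6 F [ 0.  -0.  -2.5]
581,153.5,113 -> tool shift [ 0.7 -1.   4.1] rows>= 0.1
```

```bash
python3 -m handwheel '[[[0,-0.0005,0.002],0,1],[[0,0,0.0005],0,1]]' >/dev/null
python3 go.py 581,153.5,113;python3 -m handwheel '[[[0,0,0.001],0,1],[[0,0,0],0,1]]' >/dev/null
python3 go.py 581,153.5,113
```

```text
t 16.2 pos [581.3 152.8 114.2] yaw_y -0.0725 tilt [0.006 0.042] w 51.8 F [ 0.5  0.8 -1.7]
581,153.5,113 -> tool shift [ 0.7 -0.4  1.2] rows>= 0.03
t 16.37 pos [581.4 152.8 113. ] yaw_y -0.0726 tilt [0.006 0.042] w 51.1 F [ 0.2  1.3 -2.6]
581,153.5,113 -> tool shift [ 0.7 -0.4 -0. ] rows>= 0.02
```

```bash
python3 -m handwheel '[[[0,0,0.001],0,1],[[0,0,0],0,1]]' >/dev/null
python3 go.py 581,153.5,113
```

```text
t 16.53 pos [581.7 152.9 112.3] yaw_y -0.0725 tilt [0.006 0.043] w 51.4 F [ 0.1 -0.4 -1.4]
581,153.5,113 -> tool shift [ 0.6 -0.7 -0.7] rows>= 0.02
```

```bash
python3 -m handwheel '[[[0,0,0.001],0,1],[[0,0,0],0,1]]' >/dev/null
python3 go.py 581,153.5,113
```

```text
t 16.7 pos [582.1 153.1 112.5] yaw_y -0.0724 tilt [0.006 0.044] w 51.0 F [ 0.6  0.1 -2.2]
581,153.5,113 -> tool shift [ 0.3 -1.1 -0.6] rows>= 0.03
```

```bash
python3 -m handwheel '[[[0,-0.001,0.002],0,1]]' >/dev/null
python3 go.py 581,153.5,113;python3 -m handwheel '[[[0,0,0.001],0,1]]' >/dev/null
python3 go.py 581,153.5,113
```

```text
t 16.78 pos [582.5 153.4 112. ] yaw_y -0.0724 tilt [0.007 0.047] w 51.3 F [-9.2 -4.3 52.6]
581,153.5,113 -> tool shift [ 0.  -1.4 -1.1] rows>= 0.03
t 16.87 pos [582.4 153.4 112.1] yaw_y -0.0723 tilt [0.007 0.048] w 51.0 F [-10.   -3.3  19.2]
581,153.5,113 -> tool shift [ 0.  -1.4 -0.9] rows>= 0.03
```

Contact. I'll back off slightly and release.

```bash
python3 -m handwheel '[[[0,0,0],0,0.3],[[0,0,0],0,0.1],[[0,0,0],0,-0.1],[[0,0,0],0,-0.3],[[0,0,0],0,-0.6],[[0,0,0],0,-0.8]]'>/dev/null
python3 go.py 581,153.5,113; python3 -m handwheel '[[[0,0,-0.01],0,-0.8],[[0,0,-0.03],0,-0.8],[[0,0,-0.035],0,-0.8],[[0,0,-0.035],0,-0.8],[[0,0,-0.03],0,-0.8],[[0,0,-0.01],0,-1],[[0,0,0],0,-1]]' >/dev/null
python3 go.py 434.2,-386.8,220
python3 - <<'E'
from h import *
c=grab("wrist"); cv2.imwrite("pics/w10.png",c["pixels"][:,:,::-1])
E
```

```text
t 17.37 pos [582.5 153.3 112.4] yaw_y -0.0723 tilt [0.007 0.049] w 76.5 F [-0.6 -0.3  0.9]
581,153.5,113 -> tool shift [ 0.1 -1.5 -0.7] rows>= 0.03
t 17.95 pos [573.8 152.6 271.7] yaw_y -0.0723 tilt [0.007 0.047] w 85.5 F [-0.  -0.4 -1. ]
434.2,-386.8,220 -> tool shift [-548.4 -102.6   43.3] rows>= 13.15
```

View pics/w10.png

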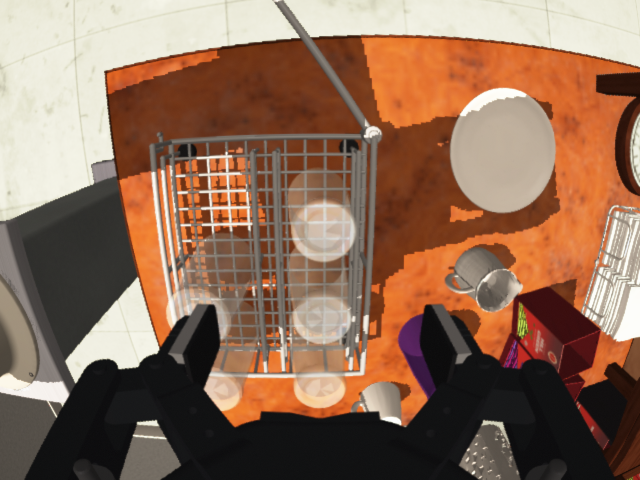

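The narrow row now holds three upright glasses, at (325,230), (322,318) and (320,385) in the wrist view. Now the wide glass.

```bash
python3 -m handwheel '[[[-0.03,-0.006,0],0,-1],[[-0.038,-0.01,0],0,-1],[[-0.038,-0.01,0],0,-1],[[-0.038,-0.01,0],0,-1],[[-0.038,-0.01,0],0,-1],[[-0.038,-0.01,0],0,-1],[[-0.038,-0.01,0],0,-1],[[-0.038,-0.01,0],0,-1]]' >/dev/null
python3 go.py 434.2,-386.8,220
```

```text
t 18.67 pos [ 471.5 -140.8  257.2] yaw_y -0.0621 tilt [0.01  0.038] w 85.3 F [ 1.1 -0.5  0.4]
434.2,-386.8,220 -> tool shift [-248.2  -23.4   33.9] rows>= 5.95
```

```bash
python3 -m handwheel '[[[-0.037,-0.004,0.006],0.003,-1],[[-0.037,-0.004,0.006],0.003,-1],[[-0.037,-0.004,0.006],0,-1],[[-0.037,-0.004,0.006],0,-1],[[-0.03,-0.003,0.004],0,-1],[[-0.016,-0.002,0],0,-1],[[-0.006,0,0],0,-1],[[0,0,0],0,-1]]' >/dev/null
python3 go.py 434.2,-386.8,95
python3 -m handwheel '[[[0,0,0],0,-1]]' >/dev/null
python3 go.py 434.2,-386.8,95
```

```text
t 19.33 pos [ 427.3 -352.5  215.3] yaw_y -0.0766 tilt [0.018 0.027] w 85.5 F [ 0.2 -0.3  0.1]
434.2,-386.8,95 -> tool shift [-35.8   6.2 119.9] rows>= 2.87
t 19.42 pos [ 427.  -351.9  214.5] yaw_y -0.0772 tilt [0.019 0.026] w 85.6 F [-0.2  0.9  0.4]
434.2,-386.8,95 -> tool shift [-36.4   6.7 119. ] rows>= 2.85
```

```bash
python3 -m handwheel '[[[-0.016,0.003,0],0.003,-1],[[-0.012,0.002,0],0.003,-1],[[-0.005,0.001,0],0,-1],[[0,0,0],0,-1],[[0,0,0],0,-1]]' >/dev/null
python3 go.py 434.2,-386.8,95
python3 - <<'E'
from h import *
c=grab("wrist"); crop(c,160,120,480,400,2.1,"w11.png"); print([round((v-o)*2.1) for v,o in zip(proj(c,(434.2,-386.8,121)),(160,120))])
E
```

```text
t 19.83 pos [ 431.7 -380.8  213.2] yaw_y -0.079 tilt [0.022 0.024] w 85.5 F [-0.   0.5  0.8]
434.2,-386.8,95 -> tool shift [-8.300e+00  1.000e-01  1.181e+02] rows>= 2.83
[336, 305]
```

View pics/w11.png

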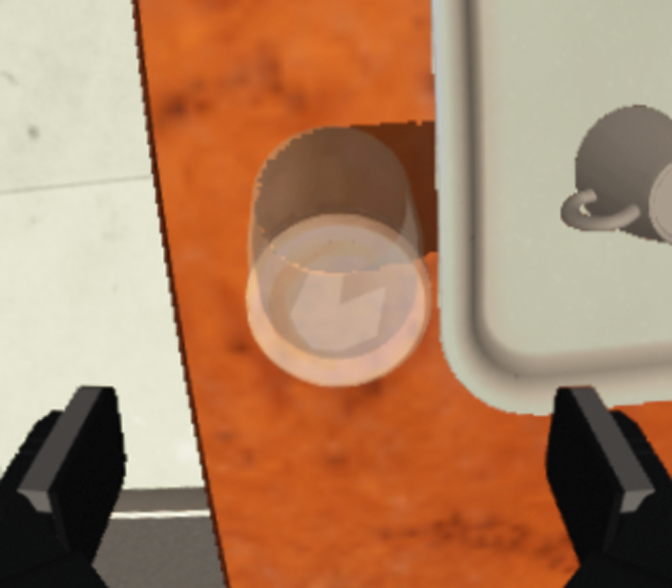

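```bash
python3 -m handwheel '[[[-0.005,0,0.02],0,-1],[[-0.003,0,0.02],-0.003,-1],[[-0.001,0,0.02],0,-1],[[0,-0.001,0.02],0,-1],[[0,0,0.01],0,-1],[[0,0,0],0,-1]]' >/dev/null
python3 go.py 434.2,-386.8,95
```

```text
t 20.38 pos [ 433.9 -385.1  122.1] yaw_y -0.0728 tilt [0.019 0.027] w 85.5 F [-0.2  0.9 -0.1]
434.2,-386.8,95 -> tool shift [-2.2 -0.3 27.1] rows>= 0.65
```

```bash
python3 -m handwheel '[[[-0.001,0,0.01],0,-1],[[-0.001,-0.001,0.01],0,-1],[[0,0,0.005],0,-1],[[0,0,0],0,-1]]' >/dev/null
python3 go.py 434.2,-386.8,95
```

```text
t 20.72 pos [ 434.4 -386.7   97. ] yaw_y -0.0719 tilt [0.018 0.029] w 85.2 F [-0.8 -0.   0.2]
434.2,-386.8,95 -> tool shift [-0.2 -0.2  2. ] rows>= 0.05
```

```bash
python3 -m handwheel '[[[0,0,0.002],0,-1],[[0,0,0],0,0],[[0,0,0],0,1],[[0,0,0],0,1],[[0,0,0],0,1],[[0,0,0],0,1]]' 30 >/dev/null
python3 go.py 434.2,-386.8,95
python3 -m handwheel '[[[0,0,-0.01],0,1],[[0,0,-0.025],0,1],[[0,0,-0.03],0,1],[[0,0,-0.03],0,1],[[0,0,-0.03],0,1],[[0,0,-0.025],0,1],[[0.005,0,-0.012],0,1],[[0.02,0.002,0],0,1]]' >/dev/null
python3 go.py 481.5,165,260
```

```text
t 21.22 pos [ 434.9 -387.4   96.5] yaw_y -0.0721 tilt [0.016 0.031] w 59.1 F [ 0.   0.4 -1.8]
434.2,-386.8,95 -> tool shift [ 0.5 -0.8  1.5] rows>= 0.04
t 21.88 pos [ 431.8 -365.8  270.5] yaw_y -0.0741 tilt [0.016 0.029] w 58.7 F [ 0.8  0.5 -3.2]
481.5,165,260 -> tool shift [532.8  10.   19.6] rows>= 12.78
```

```bash
python3 -m handwheel '[[[0.03,0,0],0,1],[[0.037,0,0],0,1],[[0.037,0.001,0],0,1],[[0.037,0.001,0],0,1],[[0.037,0.001,0],0,1],[[0.037,0.001,0],0,1],[[0.037,0.001,0],0,1],[[0.037,0.001,0],0,1]]' >/dev/null
python3 go.py 481.5,165,260
```

```text
t 22.55 pos [458.1 -70.6 282.7] yaw_y -0.0821 tilt [0.011 0.038] w 58.6 F [ 1.9 -0.3 -2.6]
481.5,165,260 -> tool shift [236.4   3.1  25.3] rows>= 5.67
```

```bash
python3 -m handwheel '[[[0.037,0,0],-0.002,1],[[0.037,0,0.002],-0.003,1],[[0.037,0,0.003],-0.003,1],[[0.035,0,0.003],0,1],[[0.025,0,0.003],0,1],[[0.012,0,0],0,1],[[0.004,0,0],0,1],[[0,0,0],0,1]]' >/dev/null
python3 go.py 481.5,165,190
```

```text
t 23.22 pos [469.7 132.1 279.7] yaw_y -0.0675 tilt [0.012 0.043] w 58.9 F [-0.7 -0.1 -2.5]
481.5,165,190 -> tool shift [32.5  5.6 90.5] rows>= 2.17
```

```bash
python3 -m handwheel '[[[0.016,0.003,0.01],0.003,1],[[0.01,0.003,0.02],0,1],[[0.004,0,0.025],0,1],[[0.001,0,0.02],0,1],[[0,0,0.006],0,1],[[0,0,0],0,1]]' >/dev/null
python3 go.py 481.5,165,190
python3 - <<'E'
from h import *
c=grab("wrist"); crop(c,160,120,480,400,2.1,"w12.png")
E
```

```text
t 23.72 pos [483.4 159.5 200.6] yaw_y -0.0742 tilt [0.012 0.049] w 58.7 F [-0.1  0.  -2.7]
481.5,165,190 -> tool shift [ 5.3 -2.9 10.5] rows>= 0.25
```

View pics/w12.png

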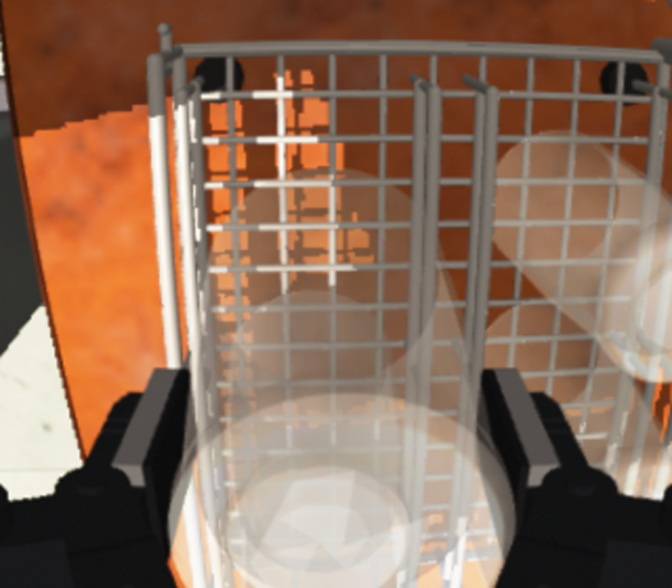

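```bash
python3 -m handwheel '[[[0.004,-0.003,0.008],0,1],[[0.002,-0.003,0.016],-0.002,1],[[0.001,-0.001,0.016],0,1],[[0,0,0.006],0,1],[[0,0,0],0,1]]' >/dev/null
python3 go.py 480,165,145
python3 - <<'E'
from h import *
c=grab("wrist"); crop(c,160,120,480,400,2.1,"w13.png")
E
```

```text
t 24.18 pos [481.9 166.6 158. ] yaw_y -0.0755 tilt [0.014 0.058] w 58.5 F [-0.4 -0.1 -2. ]
480,165,145 -> tool shift [-1.9 -2.5 12.9] rows>= 0.31
```

View pics/w13.png

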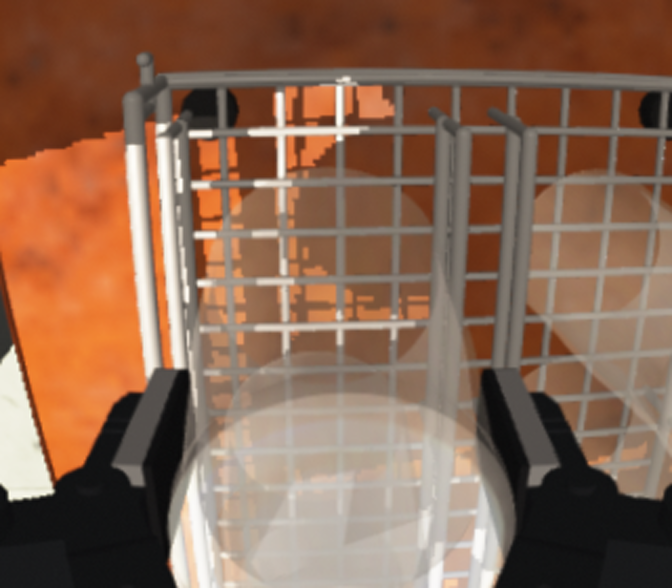

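```bash
python3 -m handwheel '[[[-0.001,-0.002,0.006],0,1],[[-0.001,-0.002,0.01],-0.002,1],[[0,-0.001,0.01],-0.002,1],[[0,-0.001,0.003],0,1],[[0,0,0],0,1]]' >/dev/null
python3 go.py 480,165,115
python3 - <<'E'
from h import *
c=grab("wrist"); crop(c,160,120,480,400,2.1,"w14.png")
E
```

```text
t 24.65 pos [479.4 165.3 131.4] yaw_y -0.072 tilt [0.016 0.064] w 58.6 F [-0.6  0.1 -2.8]
480,165,115 -> tool shift [-0.5 -0.5 16.4] rows>= 0.39
```

View pics/w14.png

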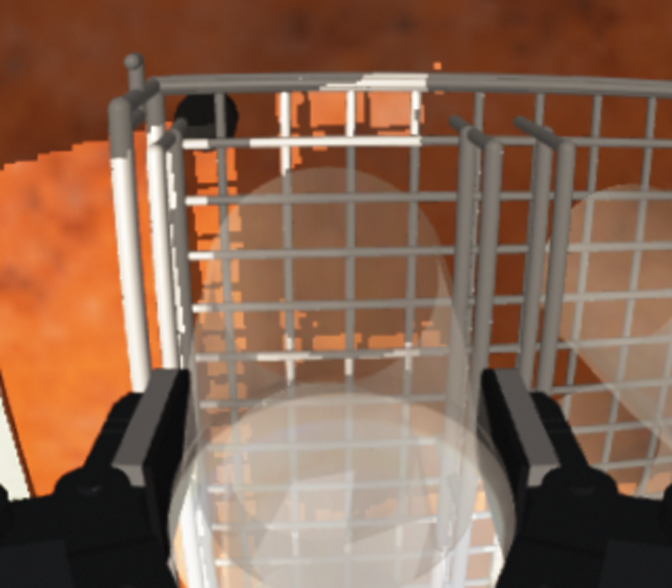

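```bash
python3 -m handwheel '[[[0,-0.001,0.006],0,1],[[0,0,0.005],0,1],[[0,0,0.001],0,1]]' >/dev/null
python3 go.py 480,165,115
```

```text
t 24.95 pos [480.4 165.7 120.3] yaw_y -0.0722 tilt [0.017 0.067] w 58.6 F [-0.1  0.8 -3.1]
480,165,115 -> tool shift [-0.9 -0.7  5.3] rows>= 0.13
```

```bash
python3 -m handwheel '[[[0,-0.001,0.003],0,1]]' >/dev/null
python3 go.py 480,165,115; python3 -m handwheel '[[[0,0,0.001],0,1]]' >/dev/null
python3 go.py 480,165,115
```

```text
t 25.03 pos [479.9 165.9 117.4] yaw_y -0.0723 tilt [0.017 0.068] w 58.6 F [ 1.1 -0.  -2.6]
480,165,115 -> tool shift [-0.9 -0.   2.4] rows>= 0.06
t 25.12 pos [479.8 165.9 115.9] yaw_y -0.0723 tilt [0.017 0.068] w 58.5 F [-0.   0.2 -2.5]
480,165,115 -> tool shift [-0.9  0.2  0.9] rows>= 0.02
```

```bash
python3 -m handwheel '[[[0,0,0.001],0,1]]' >/dev/null
python3 go.py; python3 -m handwheel '[[[0,0,0.001],0,1]]' >/dev/null
python3 go.py
```

```text
t 25.2 pos [479.8 165.9 114.8] yaw_y -0.0723 tilt [0.017 0.068] w 58.6 F [0.8 0.9 3.3]
t 25.28 pos [480.4 166.  114.3] yaw_y -0.0723 tilt [0.017 0.069] w 58.3 F [-3.1 -3.  30.2]
```

```bash
python3 -m handwheel '[[[0,0,0],0,0.2],[[0,0,0],0,0],[[0,0,0],0,-0.2],[[0,0,0],0,-0.4],[[0,0,0],0,-0.6],[[0,0,0],0,-0.8]]'>/dev/null
python3 go.py; python3 - <<'E'
from h import *
c=grab("scene"); crop(c,180,170,330,282,5.3,"s5.png")
E
```

```text
t 25.78 pos [480.5 166.1 115.1] yaw_y -0.0722 tilt [0.018 0.069] w 76.7 F [-0.9 -0.2 -0.7]
```

View pics/s5.png

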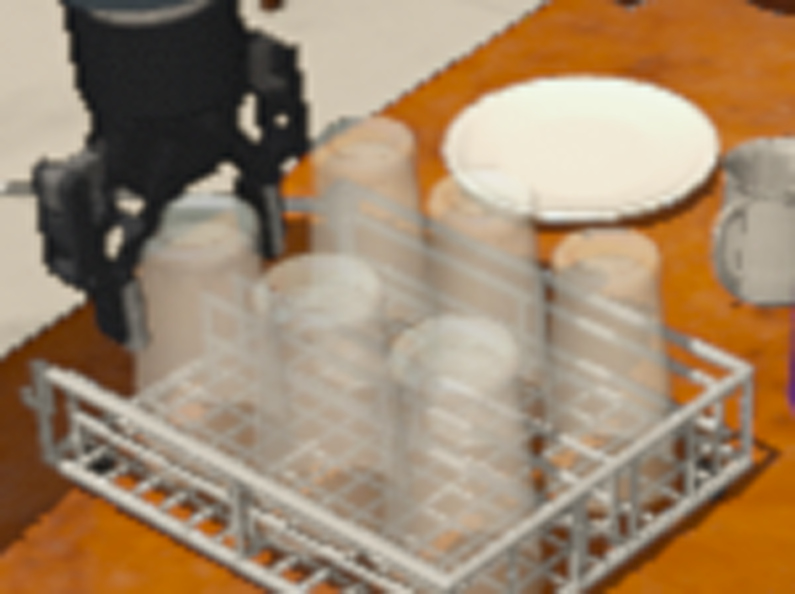

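The scene crop shows all six glasses upright. Lifting clear, then on to the knob.

```bash
python3 -m handwheel '[[[0,0.0005,-0.01],0,-0.8],[[0,0.001,-0.02],0,-0.8],[[0,0.002,-0.03],0,-0.8],[[0,0.002,-0.035],0,-0.8],[[0,0.001,-0.03],0,-0.8],[[0,0,-0.01],0,-1],[[0,0,0],0,-1]]' >/dev/null
python3 go.py 525,407,240
```

```text
t 26.42 pos [477.  163.7 255.4] yaw_y -0.0722 tilt [0.017 0.067] w 85.6 F [-0.5  0.2 -0.2]
525,407,240 -> tool shift [245.8  29.2  21.5] rows>= 5.89
```

```bash
python3 -m handwheel '[[[0,0,0],-0.12,-1],[[0,0,0],-0.12,-1],[[0,0,0],-0.12,-1],[[0,0,0],-0.12,-1],[[0,0,0],-0.112,-1],[[0,0,0],0,-1]]' >/dev/null
python3 go.py 525,407,240
```

```text
t 26.92 pos [476.5 163.5 251.9] yaw_y 0.5469 tilt [-0.025  0.063] w 85.4 F [ 0.5  0.5 -0.4]
525,407,240 -> tool shift [183.2 166.9  17.9] rows>= 4.39
```

```bash
python3 -m handwheel '[[[0.018,0.016,0],0,-1],[[0.026,0.024,0],0,-1],[[0.026,0.024,0.002],0,-1],[[0.026,0.024,0.002],0,-1],[[0.026,0.024,0.002],0,-1],[[0.018,0.016,0],0,-1],[[0.008,0.006,0],0,-1],[[0,0,0],0,-1]]' >/dev/null
python3 go.py 525,407,200
python3 - <<'E'
from h import *
c=grab("wrist"); cv2.imwrite("pics/w15.png",c["pixels"][:,:,::-1]); print(proj(c,(525,407,103)))
E
```

```text
t 27.58 pos [516.  366.6 242.1] yaw_y 0.5104 tilt [-0.022  0.056] w 86.0 F [ 0.5 -0.8 -0. ]
525,407,200 -> tool shift [31.8 25.2 42.9] rows>= 1.03
(np.float64(346.58581066054194), np.float64(183.4260147783566))
```

View pics/w15.png

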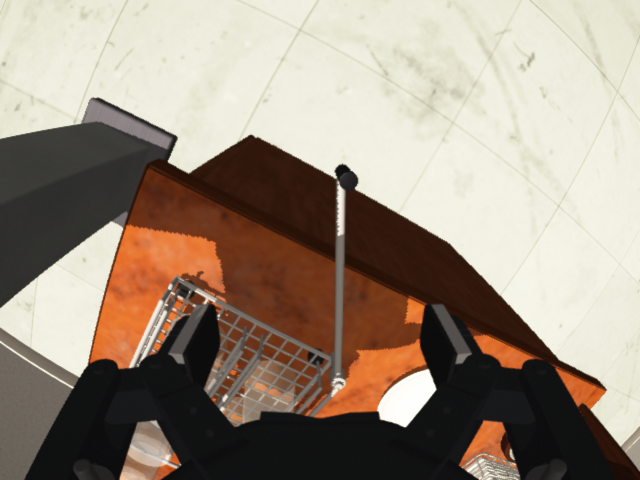

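The knob's top is at (348,180), where I predicted (346.6,183.4). Approaching.

```bash
python3 -m handwheel '[[[0.012,0.009,0],0,-1],[[0.012,0.01,0.01],0,-1],[[0.006,0.004,0.02],0,-1],[[0.002,0.001,0.015],0,-1],[[0,0,0],0,-1],[[0,0,0],0,-1]]' >/dev/null
python3 go.py 526,408,96
```

```text
t 28.13 pos [523.6 398.  195.5] yaw_y 0.4961 tilt [-0.024  0.052] w 84.9 F [-0.5  0.5  1.2]
526,408,96 -> tool shift [10.   1.7 99.5] rows>= 2.39
```

```bash
python3 -m handwheel '[[[0.006,0.001,0.015],-0.012,-1],[[0.004,0,0.02],-0.012,-1],[[0.001,0,0.02],0,-1],[[0,0,0.02],0,-1],[[0,0,0.008],0,-1],[[0,0,0],0,-1]]' >/dev/null
python3 go.py 526,408,96
python3 - <<'E'
from h import *
c=grab("wrist"); cv2.imwrite("pics/w16.png",c["pixels"][:,:,::-1]); print(proj(c,(526,408,103)))
E
```

```text
t 28.63 pos [526.6 403.1 116.6] yaw_y 0.5119 tilt [-0.026  0.057] w 85.4 F [ 0.1 -0.6  0.7]
526,408,96 -> tool shift [ 5.1  0.7 20.6] rows>= 0.49
(np.float64(320.5752010973917), np.float64(312.19811858312215))
```

View pics/w16.png

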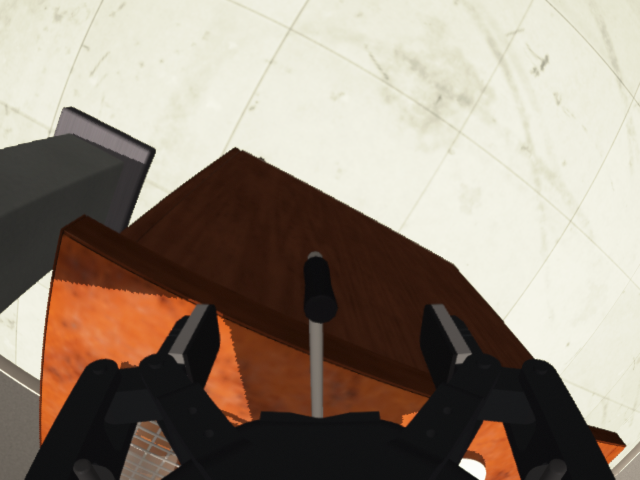

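The knob is centred between the jaws at (320,305). Finishing the approach and gripping.

```bash
python3 -m handwheel '[[[0.005,0,0.01],0,-1],[[0.001,0,0.008],0,-1],[[0,0,0.002],0,-1],[[0,0,0],0,0],[[0,0,0],0,0.6],[[0,0,0],0,1],[[0,0,0],0,1],[[0,0,0],0,1]]' 20 >/dev/null
python3 go.py 526,408,96; python3 -m handwheel '[[[0,0,0],0,1],[[0,0,0],0,1]]' 20 >/dev/null
python3 go.py 526,408,96
```

```text
t 29.35 pos [526.9 409.8 100.8] yaw_y 0.5108 tilt [-0.025  0.065] w 25.6 F [ 0.   0.5 -0.5]
526,408,96 -> tool shift [-1.  -2.   4.8] rows>= 0.11
t 29.52 pos [526.9 409.8 101.1] yaw_y 0.5108 tilt [-0.025  0.065] w 12.9 F [ 1.1  0.9 -1.9]
526,408,96 -> tool shift [-1. -2.  5.] rows>= 0.12
```

```bash
cat > bar.py <<'E'
from h import *
s=ctrl.observe(); p=s["eef_pos"]; d=p[:2]-np.array([635.4,213.1]); an=np.arctan2(d[1],d[0]); th=np.radians(175.9)-an
R=cv2.Rodrigues(s["ee_rot"])[0]; yaw=np.arctan2(R[1,1],R[0,1])
print("t",round(s["clock"],2),"pos",p.round(1),"r",np.hypot(*d).round(1),"theta",th.round(4),"yaw err",((yaw-(an-np.pi/2)+np.pi)%(2*np.pi)-np.pi).round(3),"tilt",R[2,:2].round(3),"w",round(s["gripper_width"],1),"F",s["ft_force"].round(1))
E
python3 -m handwheel '[[[0,-0.006,0],-0.03,1],[[-0.0004,-0.012,0],-0.055,1],[[-0.0004,-0.013,0],-0.06,1],[[-0.0004,-0.013,0],-0.06,1]]' 20 >/dev/null; python3 bar.py
```

```text
t 29.85 pos [493.2 387.  100.7] r 224.6 theta 0.8139 yaw err 0.036 tilt [-0.038  0.066] w 13.2 F [-0.9  1.5  9.3]
```

```bash
python3 -m handwheel '[[[-0.0004,-0.014,0],-0.045,1],[[-0.0004,-0.014,0],-0.05,1],[[-0.0004,-0.014,0],-0.055,1],[[-0.0004,-0.014,0],-0.055,1]]' 20 >/dev/null; python3 bar.py
```

```text
t 30.18 pos [455.4 347.3 100.7] r 224.5 theta 0.5691 yaw err 0.008 tilt [-0.053  0.065] w 12.9 F [ 0.7 -0.  10.7]
```

```bash
python3 -m handwheel '[[[-0.0004,-0.014,0],-0.058,1],[[-0.0004,-0.014,0],-0.058,1],[[-0.0004,-0.014,0],-0.058,1],[[-0.0004,-0.014,0],-0.058,1]]' 20 >/dev/null; python3 bar.py
```

```text
t 30.52 pos [428.  298.8 100.6] r 224.4 theta 0.3201 yaw err 0.003 tilt [-0.071  0.057] w 12.9 F [ 0.5  0.3 11.7]
```

```bash
python3 -m handwheel '[[[-0.0004,-0.014,0],-0.058,1],[[-0.0004,-0.014,0],-0.058,1],[[-0.0002,-0.01,0],-0.045,1],[[0,-0.006,0],-0.025,1]]' 20 >/dev/null; python3 bar.py
```

```text
t 30.85 pos [415.2 255.1 100.9] r 224.2 theta 0.1171 yaw err -0.002 tilt [-0.085  0.046] w 12.7 F [-0.5  1.2 -1.3]
```

```bash
python3 - <<'E'
from h import *
c=grab("scene"); crop(c,150,150,350,300,4,"s6.png")
E
```

```text
(no output)
```

View pics/s6.png

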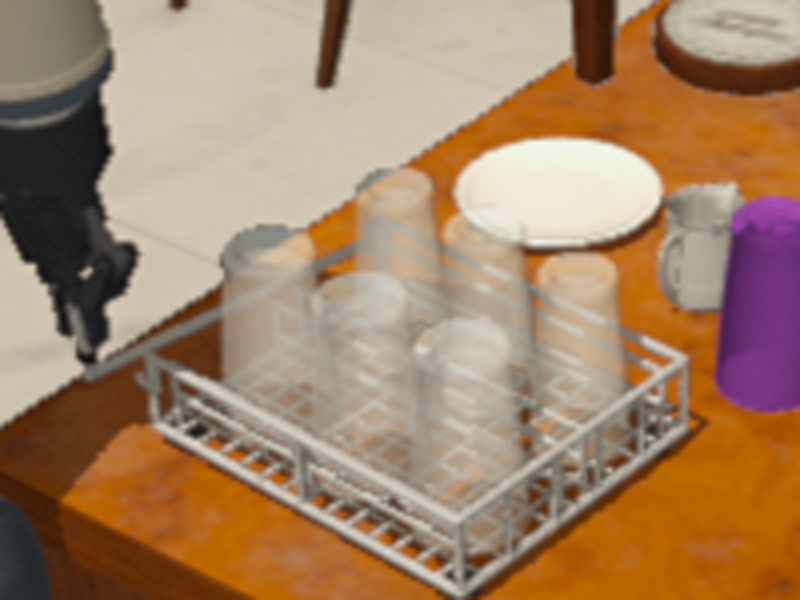

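The bar is at about 0.12 rad and still moving freely. I'll ease it the last 26 mm onto its stop.

```bash
python3 -m handwheel '[[[0,-0.008,0],-0.035,1],[[0,-0.006,0],-0.027,1],[[0,-0.004,0],-0.018,1]]' 20 >/dev/null; python3 bar.py; python3 -m handwheel '[[[0,-0.004,0],-0.015,1],[[0,-0.002,0],-0.005,1]]' 20 >/dev/null; python3 bar.py;
```

```text
t 31.15 pos [412.5 236.9 100.8] r 224.1 theta 0.035 yaw err -0.003 tilt [-0.09  0.04] w 12.8 F [-2.1  1.1  2.8]
t 31.32 pos [412.  230.8 100.8] r 224.1 theta 0.0076 yaw err -0.01 tilt [-0.091  0.038] w 12.6 F [-1.2  1.   2. ]
```

```bash
python3 -m handwheel '[[[0,-0.002,0],0,1]]' 20 >/dev/null; python3 bar.py; python3 -m handwheel '[[[0,-0.002,0],0,1]]' 20 >/dev/null; python3 bar.py; python3 -m handwheel '[[[0,-0.002,0],0,1]]' 20 >/dev/null; python3 bar.py;
```

```text
t 31.4 pos [412.1 229.3 100.9] r 223.9 theta 0.0008 yaw err -0.017 tilt [-0.091  0.039] w 12.4 F [-8.7 29.6  3.3]
t 31.48 pos [412.1 228.9 101.1] r 223.8 theta -0.0009 yaw err -0.021 tilt [-0.092  0.042] w 12.4 F [-12.9  41.4   1.1]
t 31.57 pos [412.1 228.9 101.2] r 223.9 theta -0.0007 yaw err -0.022 tilt [-0.092  0.045] w 12.7 F [-11.8  38.6  -5. ]
```

Against the stop: about 40 N at the wrist, theta about 0. Releasing and lifting away.

```bash
python3 -m handwheel '[[[0,0,0],0,0.6],[[0,0,0],0,0.3],[[0,0,0],0,0],[[0,0,0],0,-0.1],[[0,0,0],0,-0.1]]' 20 >/dev/null; python3 bar.py; python3 -m handwheel '[[[0,0,-0.01],0,-0.1],[[0,0,-0.02],0,-0.1],[[0,0,-0.03],0,-0.1],[[0,0,-0.035],0,-0.1],[[0,0,-0.035],0,-0.1],[[0,0,-0.02],0,-0.1],[[0,0,0],0,-0.1]]' 20 >/dev/null; python3 bar.py
python3 - <<'E'
from h import *
c=grab("scene"); crop(c,150,150,350,300,4,"s7.png")
c=grab("wrist"); cv2.imwrite("pics/w17.png",c["pixels"][:,:,::-1])
E
```

```text
t 31.98 pos [412.8 230.4 101.2] r 223.3 theta 0.0062 yaw err -0.017 tilt [-0.093  0.047] w 47.0 F [0.5 0.3 0.9]
t 32.57 pos [397.  223.2 255.6] r 238.6 theta -0.0293 yaw err -0.055 tilt [-0.089  0.044] w 47.4 F [ 0.4 -0.3 -1.1]
```

View pics/s7.png

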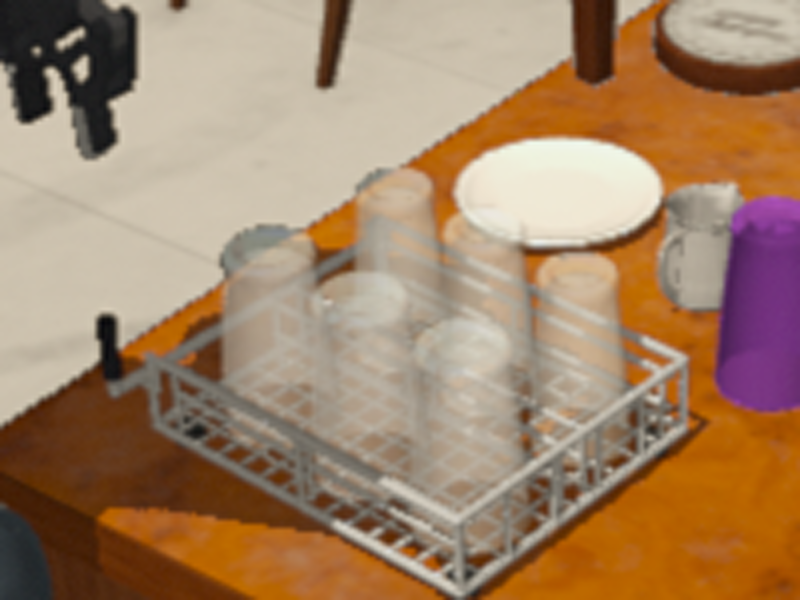

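View pics/w17.png

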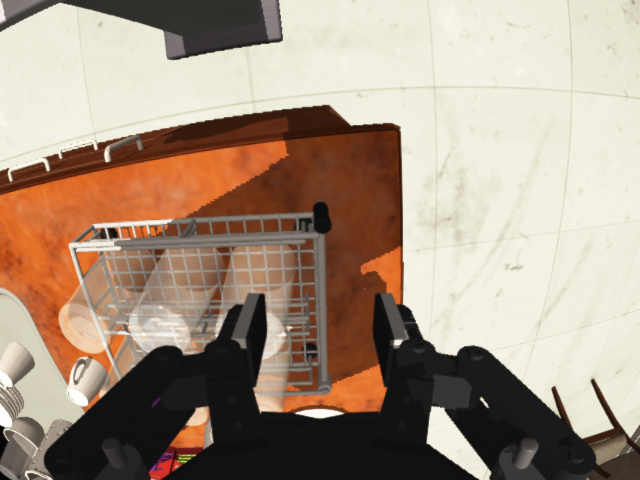

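The bar looks closed, with the knob at wrist (320,215). I'll move the arm out of the top camera's view and measure the bar and glasses.

```bash
python3 -m handwheel '[[[0,0.025,0],0,-0.1],[[0,0.035,0],0,-0.1],[[0,0.035,0],0,-0.1],[[0,0.035,0],0,-0.1],[[0,0.035,0],0,-0.1],[[0,0.035,0],0,-0.1],[[0,0.02,0],0,-0.1],[[0,0,0],0,-0.1]]' 20 >/dev/null; python3 bar.py
python3 - <<'E'
from h import *
c=grab("top"); crop(c,180,200,340,320,5,"t8.png"); W=cloud(c); a=np.radians(4.1)
d=grab("scene"); V=cloud(d)
for M,n in((W,"top"),(V,"scene")):
    k=(M[...,2]>68)&(M[...,2]<112)&(abs(M[...,0]-412)<28)&(abs(M[...,1]-232)<30); print(n,"knob",M[k].mean(0).round(1),k.sum())
    k=(M[...,2]>42)&(M[...,2]<60)&(M[...,1]>210)&(M[...,1]<262)&(M[...,0]>430)&(M[...,0]<625)
    if k.sum()>8:
        X=M[k][:,0]*np.cos(a)-M[k][:,1]*np.sin(a); Y=M[k][:,0]*np.sin(a)+M[k][:,1]*np.cos(a); print("bar slope",np.polyfit(X,Y,1),k.sum())
m=((W[...,2]>108)&(W[...,2]<145)&(W[...,0]<760)&(W[...,0]>380)&(W[...,1]>-460)&(W[...,1]<260)).astype(np.uint8)
n,l,st,ce=cv2.connectedComponentsWithStats(m)
for i in range(1,n):
    if st[i,4]<60: continue
    p=W[l==i]; x,y=cv2.minEnclosingCircle(p[:,:2].astype(np.float32))[0]; print(round(x,1),round(y,1),"basket",round(x*np.cos(a)-y*np.sin(a)-518.4,1),round(x*np.sin(a)+y*np.cos(a)-126,1),"z",p[:,2].mean().round(1),p[:,2].std().round(1))
E
```

```text
t 33.33 pos [415.2 448.2 246.6] r 322.1 theta 0.7467 yaw err 0.715 tilt [-0.073  0.029] w 46.9 F [-0.1 -0.2 -0.5]
top knob [416.1 226.3  92.6] 38
bar slope [-3.25253919e-03  2.60341828e+02] 208
scene knob [415.8 224.9  87.5] 100
bar slope [1.72390141e-02 2.47804579e+02] 119
707.7 -44.7 basket 190.7 -120.0 z 118.9 3.4
582.8 150.8 basket 52.1 66.0 z 133.2 7.2
576.6 76.7 basket 51.2 -8.3 z 132.8 7.0
568.7 3.8 basket 48.6 -81.6 z 133.2 6.5
484.0 163.6 basket -47.3 71.8 z 135.1 6.8
475.4 87.2 basket -50.4 -5.0 z 135.5 6.7
471.0 9.9 basket -49.3 -82.5 z 135.9 6.3
```

View pics/t8.png

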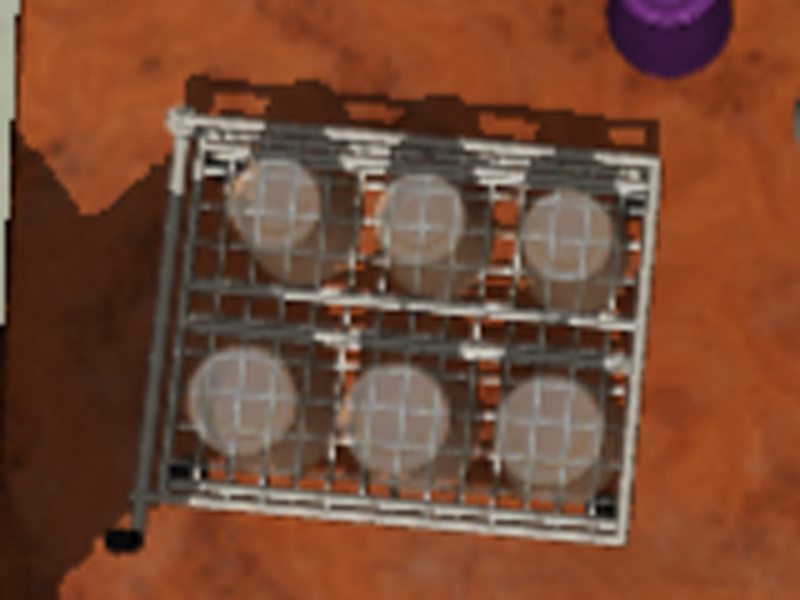

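Glasses are on their slots. I'll check the bar angle more exactly, by fitting its image line against the closed-end rail.

```bash
python3 - <<'E'
from h import *
c=grab("top"); W=cloud(c)
a=np.radians(4.1)
X=W[...,0]*np.cos(a)-W[...,1]*np.sin(a)-518.4; Y=W[...,0]*np.sin(a)+W[...,1]*np.cos(a)-126; Z=W[...,2]
def fit(k):
    v,u=np.nonzero(k); P=np.array([onz(c,uu,vv,zz) for uu,vv,zz in zip(u,v,np.full(len(u),zh))]); x=P[:,0]*np.cos(a)-P[:,1]*np.sin(a)-518.4; y=P[:,0]*np.sin(a)+P[:,1]*np.cos(a)-126
    for _ in range(4):
        p=np.polyfit(x,y,1); r=abs(y-np.polyval(p,x)); m=r<4; x,y=x[m],y[m]
    print(p.round(4),len(x),np.polyval(p,[-100,100]).round(1))
zh=51; fit((Z>44)&(Z<60)&(Y>127)&(Y<142)&(X>-90)&(X<85))
zh=63; fit((Z>56)&(Z<70)&(Y>-130)&(Y<-112)&(X>-90)&(X<85))
k=(Z>75)&(Z<112)&(X>-150)&(X<-100)&(Y>110)&(Y<160); print("knob basket",X[k].mean(),Y[k].mean(),k.sum())
E
```

```text
[-4.000000e-04  1.330707e+02] 194 [133.1 133. ]
[ 1.500000e-03 -1.208113e+02] 123 [-121.  -120.7]
knob basket -124.15982257634185 131.40126054702998 31
```

The bar is within 0.002 rad of closed and the knob is at basket y = 131. One last check that the bystanders haven't moved, then hand in.

```bash
python3 - <<'E'
from h import *
from bench import hand_in
c=grab("top"); z0=np.load("top0.npy"); d=abs(c["range_z"]-z0)
for n,(x0,y0,x1,y1) in dict(cup_near=(335,205,362,242),cup_tray=(390,215,452,270),jug=(268,160,296,195),purple=(298,180,330,218)).items(): print(n,"px changed >15mm:",int((d[y0:y1,x0:x1]>15).sum()))
print(ctrl.observe()["clock"]); print(hand_in())
E
```

```text
cup_near px changed >15mm: 9
cup_tray px changed >15mm: 40
jug px changed >15mm: 10
purple px changed >15mm: 11
33.5333
the job is handed in; nothing more can be done
None
```

The job is handed in at 33.5 s of the 72 s allowed. All three tumblers are in their rows and the swing bar is closed.

- **Glasses:** the two narrow ones went to the narrow row at y = −8 and +66 mm, and the wide one to the wide row at y = +72 mm. I released each after it touched the floor. In the last pictures all six glasses stand upright, in line with those already there. The camera puts the wide glass about 3 mm off its row's centre line.
- **Set-downs:** the wrist force peaked at about 48 N, 53 N and 30 N as the three glasses met the floor. That is firmer than I wanted, but well under the 120 N limit.
- **Bar:** I pushed it against its stop with about 43 N at the wrist. After release, the final top view has it parallel to the basket's closed end within about 0.002 rad. An earlier, cruder fit from the scene camera was 0.017 rad off; I took that as noise.
- **Bystanders:** I didn't touch any of them. Comparing depth before and after shows only 9 to 40 changed pixels in each area. I took these as edge noise; the 40 were in the larger area around the tray cups.
- **Tool tilt:** the gripper slowly drifted to about 4–5° off vertical during the moves. I corrected for it at each placing.

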